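# Run a glass sample out over the edge of the painting block and keep it from tipping

## Task

Take the forked key from the bench, fit it over the screw head of the catch on the painting block and swing the catch's tongue outward, a quarter turn clockwise, clear of the carrier board; then stand the key upright on the bench again and let go of it. Slide the carrier board with its glass sample outward along the block, without lifting or tipping it, until its front edge is level with the gauge needle; by then it would tip over, so finish still holding it by its wooden knob or holding its tail down, lying flat on the block. Touch the catch with nothing but the key, do not force the board against it, and leave the jars and brush pots where they are.

Things in the scene. Friction and masses are not known exactly. Their poses are not given: they have to be found in the camera images.
- block: Fixed grey painting block, 300 (x) x 180 (y) x 45 high mm, on the bench. Origin: centre of its underside. The board slides out over its +x end (150 mm from the origin): outward means +x of the block. On top two aluminium guide strips, 10 wide, 6 high, run along x and form a 105 mm wide channel centred on y = 0.
- screw_head (a point): Top of the steel catch's screw head, on its upright axis, 80 mm above the bench, at block x = 138, y = -74. The point turns with the catch. Tongue: 14 wide, reaching 42 mm along the point's +x, 52 to 58 mm above the bench. Head, standing on it: an upright bar 32 long (point x, in line with the tongue), 9 thick, 17 high, then a 28 x 6 x 5 mm tip.
- catch (a joint): Angle of the catch (rad). 0: tongue points along the block's +y, in front of the board, barring its way. Grows clockwise seen from above, tongue swinging outward; near 1.57 it points along the block's +x and the board is free (from about 1.25). Stops at -0.15 and 1.9. Turns stiffly (0.2 N m), stays where left.
- key_mid (a point): Centre of the loose key, 58 mm above its underside. It stands upright on its fork: 116 high, 0.18 kg. The lowest 32 mm: a steel block 40 (x) x 38 (y) with a slot 15 wide (y), 18 deep, open below and right through along x, which fits over the bar of the screw head, either way round. Above: a flat wooden grip 36 (x) x 16 (y) mm; pinch it across y.
- board_mid (a point): Centre of the loose wooden carrier board, 260 (x) x 100 (y) x 14 mm, in the block's channel, x outward, top 59 mm above the bench. A glass sample 110 x 90 x 10 mm is fixed on its front (+x) half, 3 mm behind the front edge. About 0.48 kg in all (varies by a quarter), centre of mass about 97 mm behind the front edge.
- board_front (a point): Middle of the board's front (+x) edge, 130 mm from board_mid.
- board_knob (a point): Centre of the wooden knob fixed on the board's tail, 100 mm behind board_mid: 40 (x) x 30 (y) mm, 36 high, its top 95 mm above the bench (36 mm above the board's top).
- needle_tip (a point): Tip of the needle of the fixed gauge (post 100 high on a 50 x 50 mm foot), 78 mm above the bench, about 8 mm beside the board's path (+y side). The needle points along the point's -y, square to the path; the point's x is the block's x. The board's front edge is to come level with it along x. The post stands 48 mm along +y.
- brush_jar_mid (a point): Bystander: glass jar of brushes, 76 across, 100 high (about 210 with brushes); point 50 mm up.
- brush_pot_mid (a point): Bystander: plastic pot of brushes, 84 across, 75 high (about 170 with brushes); point half-way up the pot.
- ink_jar_mid (a point): Bystander: small dark jar, 48 across, 58 high; point half-way up.
- clear_jar_mid (a point): Bystander: clear jar, 64 across, 85 high; point half-way up.
- white_jar_mid (a point): Bystander: white jar, 72 across, 85 high; point half-way up.
Things that resemble listed ones, but are neither listed nor needed, are in the scene too. What is shaped like the part that bears needle_tip but green is not meant.

How it is judged:
On the way, in this order (a step that is already met when the one before it is completed fails the run):
1. the key is fitted over the screw head, at least 8 mm deep (horizontal distance between key_mid and screw_head below 0.012 m and height (world z) of key_mid below 0.13 m and angle between key_mid's own z axis and vertical below 0.15 rad and value of joint catch below 0.9 rad), for 0.1 s.
2. with the key still on it, the catch is turned until its tongue points outward (more than 1.25 rad) (value of joint catch above 1.25 rad and horizontal distance between key_mid and screw_head below 0.015 m and height (world z) of key_mid below 0.14 m), for 0.1 s.
3. the key stands upright on the bench, let go (height (world z) of key_mid below 0.063 m and angle between key_mid's own z axis and vertical below 0.12 rad and contact force between the fingers and key below 0.1 N and linear speed of key below 0.02 m/s), for 0.2 s.
At the end, for the whole second after the job is handed in: The board lies flat on the block (within 0.04 rad, its weight on the block), its front edge within 7 mm of the needle, at rest and held by the fingers (more than 1 N), not leaning on gauge or key; the catch is turned out (over 1.2 rad) and the key stands upright on the bench (x of board_front in the frame of needle_tip between -0.007 and 0.007 m and angle between board_mid's own z axis and vertical below 0.04 rad and height (world z) of board_mid between 0.047 and 0.057 m and contact force between the fingers and board above 1 N and contact force between board and block above 0.5 N and contact force between board and gauge below 0.3 N and contact force between board and key below 0.1 N and linear speed of board below 0.01 m/s and value of joint catch above 1.2 rad and height (world z) of key_mid below 0.063 m and angle between key_mid's own z axis and vertical below 0.12 rad); the arm keeps its last pose, push and grip.
It fails at once if the board tips over the edge (more than 0.2 rad) (angle between board_mid's own z axis and vertical above 0.2 rad).
It fails at once if the board is lifted off the block (more than 15 mm) (height (world z) of board_mid above 0.067 m).
It fails at once if the fingers touch the catch (contact force between the fingers and catch above 0.5 N).
It fails at once if the board is forced against the catch (contact force between board and catch above 4 N).
It fails at once if a jar or brush pot is shifted by more than 30 mm (distance of any of brush_jar_mid, brush_pot_mid, ink_jar_mid, clear_jar_mid, white_jar_mid from where it was at the start of the episode above 0.03 m).
It also fails if it takes over 72 s, if anything falls off the work surface, if the arm or the gripper's body presses on something with over 40 N, if the wrist force passes 120 N, or if a joint passes its speed limit or range.

## Robot

A 6-joint arm with a two-finger parallel gripper is mounted at the origin on the work surface. World frame = base frame: x ahead of the robot, y to its left, z up, the work surface at z = 0. Lengths are in m, angles in rad, forces in N, time in s.
With the tool pointing down it reaches from about 0.3 to 0.775 m from the base axis. Payload 14.6 kg.
Tool frame: the origin (TCP) lies between the finger pads; the fingertips stand 8 mm ahead of it and the grasp point (between the pads) lies 11 mm behind it (ctrl.tip_reach is the distance from the TCP to the fingertips, in m); y points along the fingers, z is the direction in which the jaws open and shut, and the axes are right-handed (so a half turn about y gives the same grasp; the last joint's range is limited). The gripper opens to 94 mm and grips with 3 to 60 N. Pads are 16 mm wide; open, the fingers measure 119 mm over their backs; the gripper's body (75 mm by 177 mm) begins 78 mm behind the grasp point.
Start: joints at [-1.192, 0.3, 1.521, -0, 1.321, -0.067], TCP at [0.237, -0.496, 0.213] pointing down, gripper open.
Joint ranges: [-3.03, 3.03], [-0.79, 2.21], [0.23, 2.52], [-1.04, 4.18], [0, 3.07], [-2.55, 2.55]. Speed limits (rad/s): [2.22, 2.22, 2.57, 3.14, 3.14, 3.14].

## Interface

Orientations are given as [roll, pitch, yaw] about the fixed x, y, z axes, in that order (R = Rz(yaw) Ry(pitch) Rx(roll)).
In Python, from station import ctrl gives the robot as it stands.
- The arm moves only by the tool play_rows, never from a script. Its arguments are lists of equal length, an entry for each row: "twist": the turn, a rotation vector about the world's x, y, z as a fraction of full scale, a list of three; "travel": the shift along the world's x, y, z as a fraction of full scale, a list of three; "grip": the gripper's target within -1 to 1 (shut at 1, half-way at 0, fully open at -1). A call has 1 to 12 rows; each row shifts and turns the commanded pose from where the row before left it; what a row does not reach is not made up. Full scale, the value 1, is 5 cm for a shift and 90 degrees for a turn. A row lasts 1/10 s, in which the tool goes at most 50 mm and 8.59 degrees, less where a joint would pass 70% of its speed; a pose out of reach is approached as far as the arm can. A call with a number of a shift or a turn outside -1 to 1 is refused whole. A call with a gripper value outside its range is refused whole. The fingers move at their own pace and stop on an object; "force" is the grip in N (left out, the last holds). Time passes only in rows, so rows that do not move let the fingers close. It gives the time, the measured TCP pose, the force and the opening at its end, in the units of the state.
- ctrl.get_obs(): the state, without advancing time (a new reading comes with each control period).
- ctrl.camera(name): name is "scene" or "top" or "wrist"; returns a dict with "img" (420x560x3 uint8, red, green, blue), "vfov" (degrees; the focal length in pixels is half the picture's height over the tangent of half this angle, whatever the lens; pixels are square), "cx", "cy" (the principal point, pixels), "k1" (the pictures are not rectified: a ray, as slopes to the right and down, at radius r is drawn at 1 + k1 r^2 times it, then the intrinsics apply), "rvec" (rotation vector, rad) and "tvec" (3), from world to camera coordinates, as OpenCV has them. Camera axes: x right, y down, z forward; pixel columns grow to the right and rows downward; lengths in m; the calibration is good to about 2 mm. A picture is of the moment at which its call begins. There is no depth.
- ctrl.hand_in(): hands the job in, once; it reports no verdict.
Trained networks look in a picture, given as the dict that the camera call returned (one of the last four; its "shot" number tells which), for a name from the list of things; names that differ only in an ending like _2 or _b are one class to them, and where a whole thing is asked for, a point or a joint stands for the part that bears it (a point fixed in the world has none). Each returns a list of dicts, best first, with "confidence" (0 to 1); they miss things now and then, are a little off and sometimes report something else, mostly with a low value. They report only what shows in the picture. A call takes as long as a camera call. They do not tell look-alikes from the thing itself.
- ctrl.boxes_of(name, picture): "point" ([column, row] in pixels, amid what is visible of it).
- ctrl.trace(name, picture): "pixels" (420x560 bool, what is visible of it) and "point" ([column, row] in pixels, amid what is visible of it).
The state is a dict: "time_s": time; "qpos": joint angles; "joint_vel": joint speeds; "tau": joint torques, N m; "ee_pos": TCP position; "eef_rot": TCP orientation; "force": force on the tool from outside, world axes, zero at the start; "moment": the same for the moment, N m; "grip_width": finger opening in m.
Only numpy, scipy, OpenCV 4.12 (cv2) and the standard library are available. Lean on these libraries where they do the work, as an engineer would, in place of code of your own. Each camera call takes 0.05 s, during which the arm holds its last target.

## Working session

There is one attempt and no reset: what is moved stays moved. The work goes in short steps, Python scripts to look and compute and a tool call to move; the robot and the scene stay as the last step left them, time stands still between calls to the robot, and variables do not carry over. Pictures are saved under pics/ and viewed, and the job is handed in when it is done.

Besides the shell and the picture viewer there is one more tool, called after "Call:" in YAML: its name, and indented under it one key for each argument. play_rows: Moves the arm, as the interface text tells. Its arguments: {"type":"object","properties":{"twist":{"type":"array"},"travel":{"type":"array"},"grip":{"type":"array"},"force":{"type":"number"}},"required":["twist","travel","grip"]}

```bash
ls; mkdir -p pics; cat > h.py <<'E'
import numpy as np, cv2, pickle
from station import ctrl
def K(c):
    h=c["img"].shape[0]; f=h/2/np.tan(np.radians(c["vfov"])/2)
    return np.array([[f,0,c["cx"]],[0,f,c["cy"]],[0,0,1.]]), np.array([c["k1"],0,0,0.])
def proj(c,P):
    k,d=K(c); p,_=cv2.projectPoints(np.array(P,float).reshape(-1,1,3),np.array(c["rvec"],float),np.array(c["tvec"],float),k,d); return p.reshape(-1,2)
def onz(c,px,z):
    k,d=K(c); u=cv2.undistortPoints(np.array(px,float).reshape(-1,1,2),k,d).reshape(-1,2)
    R=cv2.Rodrigues(np.array(c["rvec"],float))[0]; t=np.array(c["tvec"],float)
    o=-R.T@t; r=np.c_[u,np.ones(len(u))]@R
    return o+r*((z-o[2])/r[:,2])[:,None]
def save(c,n): cv2.imwrite("pics/"+n,c["img"][:,:,::-1])
E
python3 - <<'E'
from h import *
o=ctrl.get_obs(); print({k:np.round(v,3) for k,v in o.items()})
for n in ["scene","top","wrist"]:
    c=ctrl.camera(n); save(c,n+"0.png"); pickle.dump(c,open(n+"0.pkl","wb"))
    print(n,c["shot"],c["vfov"],c["k1"],c["rvec"],c["tvec"])
    for t in ["block","screw_head","key_mid","board_mid","board_knob","needle_tip","brush_jar_mid","brush_pot_mid","ink_jar_mid","clear_jar_mid","white_jar_mid"]:
        try: print(t,[(np.round(b["point"]).tolist(),round(b["confidence"],2)) for b in ctrl.boxes_of(t,c)][:4])
        except Exception as e: print(t,e)
E
```

```text
pics
{'time_s': np.float64(0.0), 'qpos': array([-1.192,  0.3  ,  1.522, -0.   ,  1.321, -0.067]), 'joint_vel': array([-0.001,  0.001, -0.001, -0.   , -0.003, -0.002]), 'tau': array([-2.0000e-03, -5.3182e+01, -3.5274e+01,  7.1000e-02,  2.4000e-02,
       -0.0000e+00]), 'ee_pos': array([ 0.237, -0.496,  0.213]), 'eef_rot': array([-1.572,  0.   , -2.696]), 'force': array([-0.366, -0.69 ,  0.173]), 'moment': array([-0.029,  0.006, -0.03 ]), 'grip_width': np.float64(0.094)}
scene 1 56.509184413321044 -0.07562993899426212 [ 2.28445935  0.95550164 -0.36243065] [-0.37740708 -0.21789623  1.37843759]
block [([307.0, 229.0], 0.64)]
screw_head [([257.0, 227.0], 0.67), ([302.0, 232.0], 0.17)]
key_mid [([174.0, 288.0], 0.79)]
board_mid [([310.0, 204.0], 0.83), ([258.0, 229.0], 0.15)]
board_knob [([304.0, 198.0], 0.86)]
needle_tip [([330.0, 279.0], 0.71), ([264.0, 313.0], 0.62)]
brush_jar_mid [([396.0, 152.0], 0.95), ([224.0, 356.0], 0.6)]
brush_pot_mid [([141.0, 352.0], 0.78)]
ink_jar_mid [([397.0, 149.0], 0.63), ([188.0, 220.0], 0.62), ([254.0, 224.0], 0.36)]
clear_jar_mid [([223.0, 356.0], 0.77)
[... 265 characters left out ...]
384.0, 211.0], 0.68), ([225.0, 200.0], 0.21)]
board_mid [([226.0, 196.0], 0.58)]
board_knob [([226.0, 196.0], 0.56)]
needle_tip [([273.0, 132.0], 0.86), ([111.0, 247.0], 0.65), ([337.0, 149.0], 0.61), ([230.0, 132.0], 0.57)]
brush_jar_mid [([106.0, 169.0], 0.88)]
brush_pot_mid [([441.0, 178.0], 0.74)]
ink_jar_mid [([331.0, 274.0], 0.59)]
clear_jar_mid [([389.0, 139.0], 0.97), ([440.0, 176.0], 0.16)]
white_jar_mid []
wrist 3 58.440005800258305 0.01585880822471133 [-2.4683242   1.55595731  0.19928836] [-0.55129417 -0.02559308  0.39103284]
block []
screw_head []
key_mid []
board_mid []
board_knob []
needle_tip []
brush_jar_mid []
brush_pot_mid []
ink_jar_mid []
clear_jar_mid []
white_jar_mid []
```

View pics/scene0.png

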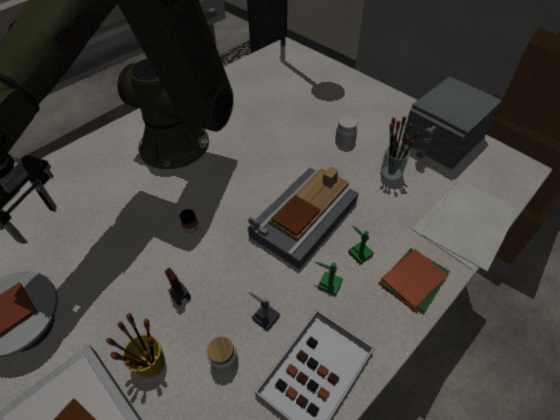

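View pics/top0.png

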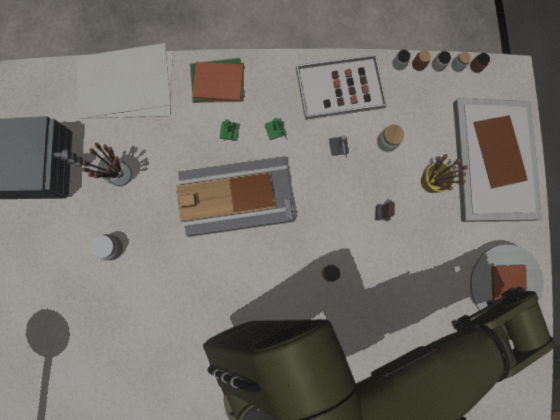

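View pics/wrist0.png

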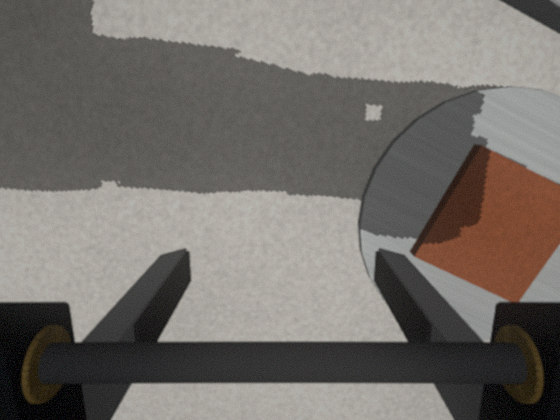

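```bash
python3 - <<'E'
from h import *
t=pickle.load(open("top0.pkl","rb"));s=pickle.load(open("scene0.pkl","rb"))
a=cv2.resize(t["img"][110:260,160:420],None,fx=3,fy=3,interpolation=cv2.INTER_CUBIC);cv2.imwrite("pics/ztop.png",a[:,:,::-1])
a=cv2.resize(s["img"][155:335,150:390],None,fx=3.3,fy=3.3,interpolation=cv2.INTER_CUBIC);cv2.imwrite("pics/zsc.png",a[:,:,::-1])
E
```

```text
(no output)
```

View pics/ztop.png

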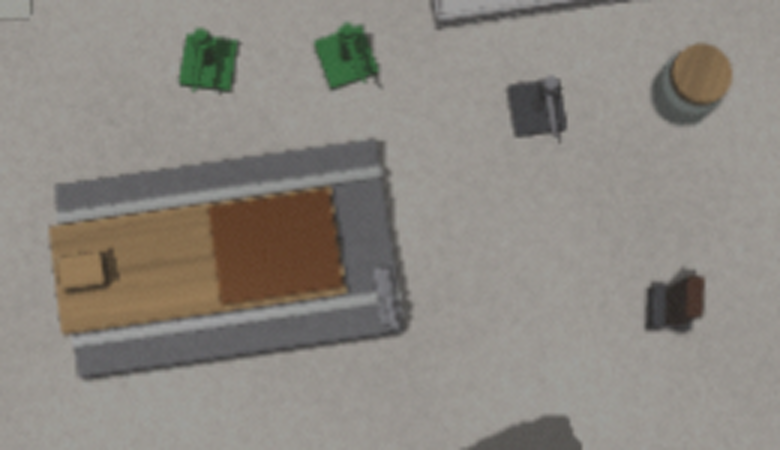

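View pics/zsc.png

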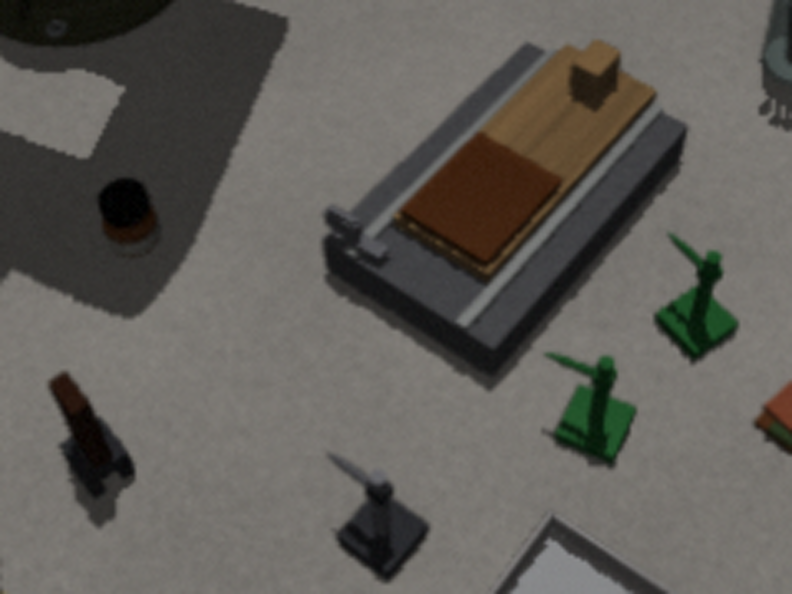

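```bash
python3 - <<'E'
from h import *
t=pickle.load(open("top0.pkl","rb"));s=pickle.load(open("scene0.pkl","rb"))
Z=lambda p:[p[0]/3+160,p[1]/3+110]
S=lambda p:[p[0]/3.3+150,p[1]/3.3+155]
R=cv2.Rodrigues(t["rvec"])[0];print("topcam",-R.T@t["tvec"])
for n,p,z in [("blk b+",(55,185),.045),("blk f+",(384,140),.045),("blk f-",(404,325),.045),("blk b-",(80,376),.0),("knob top",(83,270),.095),("head",(385,298),.08),("board f+",(332,188),.069),("board f-",(343,292),.069),("needle post top",(551,82),.1),("needle tip",(559,138),.078),("key grip top",(690,296),.116),("clear top",(701,73),.085)]:
    print(n,onz(t,Z(p),z).round(3))
for n,p,z in [("blk f+",(490,345),.045),("blk f-",(328,240),.045),("blk b+",(685,125),.045),("head",(348,222),.08),("knobtop",(597,52),.095),("needle tip",(332,456),.078),("post top",(377,483),.1),("keytop",(64,382),.116),("board f+",(487,262),.059),("board f-",(398,212),.069)]:
    print("S",n,onz(s,S(p),z).round(3))
for n,c,p,z in [("brushjar",t,(119,172),.05),("brushpot",t,(438,178),.04),("ink",t,(331,273),.058),("ink",s,(188,213),.058),("white",t,(104,246),.08)]:
    print(n,onz(c,p,z).round(3))
E
```

```text
topcam [ 0.35974531 -0.004444    1.37506945]
blk b+ [[0.624 0.243 0.045]]
blk f+ [[ 0.663 -0.061  0.045]]
blk f- [[ 0.491 -0.076  0.045]]
blk b- [[0.451 0.226 0.   ]]
knob top [[0.538 0.208 0.095]]
head [[ 0.512 -0.058  0.08 ]]
board f+ [[ 0.613 -0.012  0.069]]
board f- [[ 0.519 -0.021  0.069]]
needle post top [[ 0.702 -0.209  0.1  ]]
needle tip [[ 0.656 -0.218  0.078]]
key grip top [[ 0.506 -0.322  0.116]]
clear top [[ 0.715 -0.35   0.085]]
S blk f+ [[ 0.663 -0.052  0.045]]
S blk f- [[ 0.496 -0.074  0.045]]
S blk b+ [[0.626 0.24  0.045]]
S head [[ 0.515 -0.066  0.08 ]]
S knobtop [[0.539 0.213 0.095]]
S needle tip [[ 0.662 -0.215  0.078]]
S post top [[ 0.708 -0.213  0.1  ]]
S keytop [[ 0.501 -0.324  0.116]]
S board f+ [[ 0.612 -0.004  0.059]]
S board f- [[ 0.53  -0.025  0.069]]
brushjar [[0.625 0.411 0.05 ]]
brushpot [[ 0.601 -0.484  0.04 ]]
ink [[ 0.342 -0.17   0.058]]
ink [[ 0.342 -0.169  0.058]]
white [[0.418 0.438 0.08 ]]
```

```bash
python3 - <<'E'
from h import *
w=pickle.load(open("wrist0.pkl","rb"));o=ctrl.get_obs()
R=cv2.Rodrigues(w["rvec"])[0];p=-R.T@w["tvec"]
from scipy.spatial.transform import Rotation as Ro
T=Ro.from_euler("xyz",o["eef_rot"]).as_matrix()
print(p,p-o["ee_pos"],T.T@(p-o["ee_pos"])); print("cam axes in world (rows)",R.round(3)); print("cam axes in tool",(R@T).round(3)); print(T.round(3))
E
```

```text
[ 0.304707   -0.46501047  0.3852348 ] [0.06756528 0.03124194 0.17177175] [-0.07442841 -0.1717736   0.00094993]
cam axes in world (rows) [[ 0.431 -0.902  0.001]
 [-0.873 -0.417  0.253]
 [-0.228 -0.11  -0.967]]
cam axes in tool [[-0.    -0.001  1.   ]
 [ 0.967 -0.253  0.   ]
 [ 0.253  0.967  0.001]]
[[-0.902 -0.     0.431]
 [-0.431 -0.    -0.902]
 [ 0.    -1.     0.   ]]
```

Call:
play_rows:
  twist:
    - [0,0,0]
    - [0,0,0]
    - [0,0,0]
    - [0,0,0]
    - [0,0,0]
    - [0,0,0]
    - [0,0,0]
  travel:
    - [0.6,0.4,0.2]
    - [0.8,0.56,0.2]
    - [0.8,0.56,0.2]
    - [0.8,0.56,0.2]
    - [0.6,0.46,0.0]
    - [0.4,0.26,0]
    - [0,0,0]
  grip: [-1,-1,-1,-1,-1,-1,-1]

```text
time_s: 2.5
ee_pos: [0.439, -0.3545, 0.2533]
eef_rot: [-1.571, 0.0, -2.692]
force: [-0.8, -0.9, -0.5]
grip_width: 0.0941
```

```bash
cat > snap.py <<'E'
from h import *
import sys
for n in sys.argv[2:]:
    c=ctrl.camera(n); save(c,n+sys.argv[1]+".png"); pickle.dump(c,open(n+sys.argv[1]+".pkl","wb"))
o=ctrl.get_obs(); print(o["time_s"],o["ee_pos"].round(4),o["eef_rot"].round(4),o["force"].round(2),o["moment"].round(2),o["grip_width"].round(4),o["qpos"].round(3))
E
python3 snap.py 1 wrist
```

```text
Traceback (most recent call last):
  File "snap.py", line 5, in <module>
    o=ctrl.get_obs(); print(o["time_s"],o["ee_pos"].round(4),o["eef_rot"].round(4),o["force"].round(2),o["moment"].round(2),o["grip_width"].round(4),o["qpos"].round(3))
                                                                                                                            ^^^^^^^^^^^^^^^^^^^^^
AttributeError: 'float' object has no attribute 'round'
```

View pics/wrist1.png

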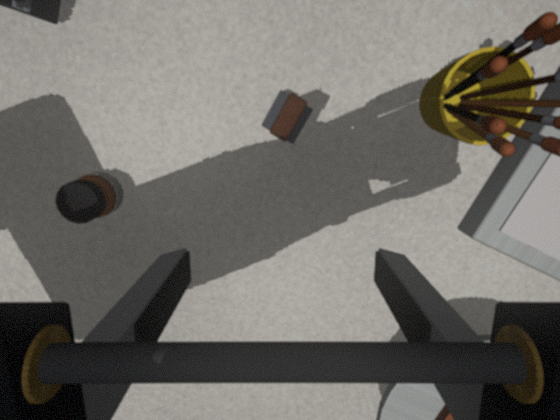

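```bash
sed -i 's/o\["grip_width"\].round(4)/round(float(o["grip_width"]),4)/' snap.py; python3 - <<'E'
from h import *
w=pickle.load(open("wrist1.pkl","rb"))
a=cv2.resize(w["img"][75:160,240:340],None,fx=7,fy=7,interpolation=cv2.INTER_CUBIC);cv2.imwrite("pics/zk1.png",a[:,:,::-1])
E
```

```text
(no output)
```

View pics/zk1.png

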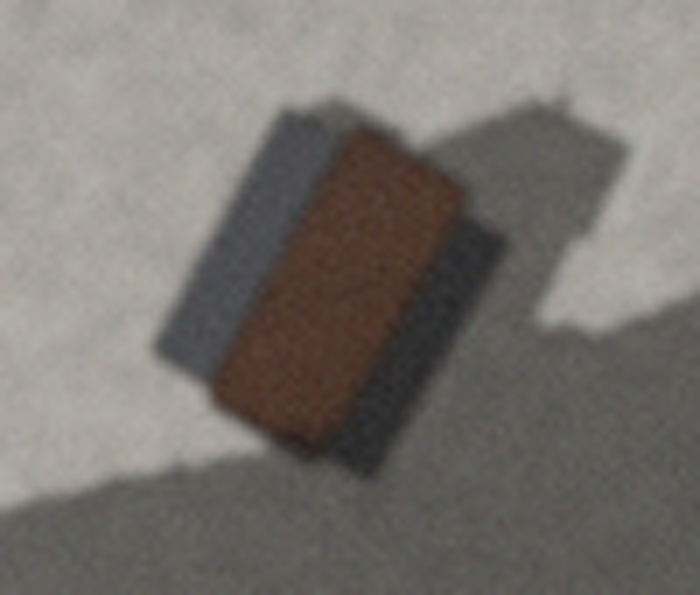

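```bash
python3 - <<'E'
from h import *
w=pickle.load(open("wrist1.pkl","rb"))
Z=lambda p:[(p[0]+.5)/7+240-.5,(p[1]+.5)/7+75-.5]
for z,q in [(.116,[(352,130),(462,195),(325,440),(215,385)]),(.032,[(285,110),(503,235),(375,472),(160,350)])]:
    P=onz(w,[Z(p) for p in q],z)[:,:2]; print(P.round(4),P.mean(0).round(4))
    for a,b in [(0,3),(1,2),(0,1),(3,2)]:
        d=P[a]-P[b]; print(np.linalg.norm(d).round(4),np.degrees(np.arctan2(d[1],d[0])).round(1))
E
```

```text
[[ 0.5254 -0.321 ]
 [ 0.5246 -0.3352]
 [ 0.4936 -0.3331]
 [ 0.4937 -0.319 ]] [ 0.5093 -0.3271]
0.0318 -3.5
0.031 -3.9
0.0142 86.5
0.0141 89.7
[[ 0.5289 -0.3106]
 [ 0.5271 -0.3462]
 [ 0.4891 -0.3444]
 [ 0.4912 -0.3086]] [ 0.5091 -0.3275]
0.0377 -3.1
0.038 -2.7
0.0356 87.2
0.0359 86.7
```

Call:
play_rows:
  twist:
    - [0,0,0.094]
    - [0,0,0.094]
    - [0,0,0.094]
    - [0,0,0.094]
    - [0,0,0.094]
    - [0,0,0.094]
    - [0,0,0.094]
    - [0,0,0.094]
    - [0,0,0.094]
    - [0,0,0.094]
    - [0,0,0.094]
    - [0,0,0.094]
  travel:
    - [0.12,0.03,0]
    - [0.12,0.03,0]
    - [0.12,0.03,0]
    - [0.12,0.03,0]
    - [0.12,0.03,0]
    - [0.12,0.03,0]
    - [0.12,0.03,0]
    - [0.12,0.03,0]
    - [0.12,0.03,0]
    - [0.12,0.03,0]
    - [0.12,0.03,0]
    - [0.12,0.03,0]
  grip: [-1,-1,-1,-1,-1,-1,-1,-1,-1,-1,-1,-1]

```text
time_s: 3.75
ee_pos: [0.5083, -0.3394, 0.2534]
eef_rot: [-1.571, 0.0, -0.919]
force: [0.0, -0.4, -0.5]
grip_width: 0.0939
```

Call:
play_rows:
  twist:
    - [0,0,0.094]
    - [0,0,0.094]
    - [0,0,0.094]
    - [0,0,0.094]
    - [0,0,0.094]
    - [0,0,0.082]
    - [0,0,0]
  travel:
    - [0.12,0.03,-0.2]
    - [0.12,0.03,-0.2]
    - [0.12,0.03,-0.2]
    - [0.12,0.03,-0.2]
    - [0.12,0.03,-0.2]
    - [0.12,0.03,0]
    - [0,0,0]
  grip: [-1,-1,-1,-1,-1,-1,-1]

```text
time_s: 4.45
ee_pos: [0.5446, -0.3301, 0.2031]
eef_rot: [-1.571, 0.001, -0.056]
force: [0.3, 0.0, 0.7]
grip_width: 0.0937
```

```bash
python3 snap.py 2 wrist
```

```text
4.5 [ 0.5445 -0.3302  0.2034] [-1.5708e+00  2.0000e-04 -6.0500e-02] [-0.28 -0.22 -0.4 ] [ 0.04 -0.11 -0.  ] 0.094 [-0.603  0.503  1.262 -0.     1.376 -2.113]
```

View pics/wrist2.png

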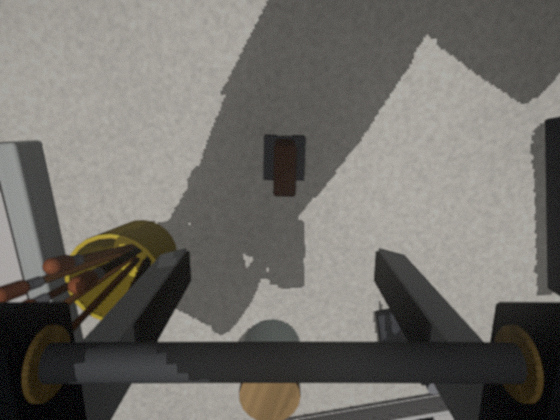

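```bash
python3 - <<'E'
from h import *
w=pickle.load(open("wrist2.pkl","rb"))
a=cv2.resize(w["img"][120:205,240:330],None,fx=7,fy=7,interpolation=cv2.INTER_CUBIC);a=np.clip(a*2.2,0,255);cv2.imwrite("pics/zk2.png",a[:,:,::-1])
E
```

```text
[ WARN:0@0.767] global loadsave.cpp:1063 imwrite_ Unsupported depth image for selected encoder is fallbacked to CV_8U.
```

View pics/zk2.png

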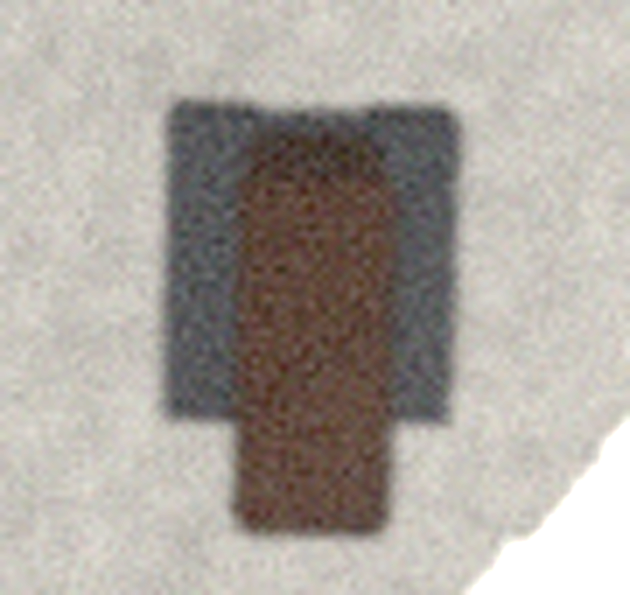

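```bash
python3 - <<'E'
from h import *
w=pickle.load(open("wrist2.pkl","rb"))
Z=lambda p:[(p[0]+.5)/7+240-.5,(p[1]+.5)/7+120-.5]
for z,q in [(.116,[(237,535),(390,535),(395,190),(237,190)]),(.032,[(165,415),(450,418),(460,108),(168,103)])]:
    P=onz(w,[Z(p) for p in q],z)[:,:2]; print(P.round(4),P.mean(0).round(4))
    for a,b in [(0,3),(1,2),(0,1),(3,2)]:
        d=P[a]-P[b]; print(np.linalg.norm(d).round(4),np.degrees(np.arctan2(d[1],d[0])).round(1))
E
```

```text
[[ 0.5259 -0.3357]
 [ 0.5267 -0.3204]
 [ 0.4926 -0.3183]
 [ 0.4918 -0.3336]] [ 0.5092 -0.327 ]
0.0342 -3.5
0.0342 -3.5
0.0154 -93.2
0.0153 -93.2
[[ 0.5266 -0.3472]
 [ 0.529  -0.3098]
 [ 0.4893 -0.3069]
 [ 0.4866 -0.344 ]] [ 0.5079 -0.327 ]
0.0401 -4.5
0.0399 -4.2
0.0375 -93.8
0.0373 -94.1
```

Call:
play_rows:
  twist:
    - [0,0,0]
    - [0,0,0]
    - [0,0,0]
    - [0,0,0]
    - [0,0,0]
    - [0,0,0]
    - [0,0,0]
    - [0,0,0]
    - [0,0,0]
    - [0,0,0]
    - [0,0,0]
  travel:
    - [-0.35,0.03,-0.2]
    - [-0.36,0.03,-0.4]
    - [0,0,-0.6]
    - [0,0,-0.6]
    - [0,0,-0.5]
    - [0,0,-0.2]
    - [0,0,0]
    - [0,0,0]
    - [0,0,0]
    - [0,0,0]
    - [0,0,0]
  grip: [-1,-1,-1,-1,-1,-1,-1,1,1,1,1]
  force: 30

```text
time_s: 5.6
ee_pos: [0.5099, -0.3264, 0.0791]
eef_rot: [-1.571, -0.001, -0.057]
force: [-1.4, -0.3, -0.5]
grip_width: 0.0651
```

```bash
python3 snap.py 3 wrist
```

```text
5.65 [ 0.5098 -0.3263  0.0789] [-1.5712e+00 -6.0000e-04 -5.6900e-02] [ 0.59 -0.14 -0.35] [ 0.07 -0.07  0.01] 0.0614 [-0.63   0.556  1.486 -0.     1.098 -2.144]
```

View pics/wrist3.png

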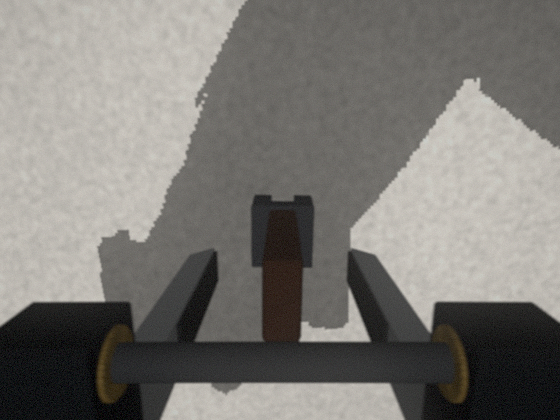

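Key is centred between the fingers (still closing, width 61 mm). Keep closing.

Call:
play_rows:
  twist:
    - [0,0,0]
    - [0,0,0]
    - [0,0,0]
    - [0,0,0]
    - [0,0,0]
    - [0,0,0]
    - [0,0,0]
    - [0,0,0]
    - [0,0,0]
    - [0,0,0]
  travel:
    - [0,0,0]
    - [0,0,0]
    - [0,0,0]
    - [0,0,0]
    - [0,0,0]
    - [0,0,0]
    - [0,0,0]
    - [0,0,0]
    - [0,0,0]
    - [0,0,0]
  grip: [1,1,1,1,1,1,1,1,1,1]

```text
time_s: 6.65
ee_pos: [0.5096, -0.3262, 0.0784]
eef_rot: [-1.571, 0.0, -0.057]
force: [0.2, -1.0, -1.1]
grip_width: 0.0159
```

```bash
python3 snap.py 4 wrist
```

```text
6.7 [ 0.5096 -0.3262  0.0784] [-1.5707e+00  1.0000e-04 -5.6900e-02] [ 0.04 -0.79 -0.3 ] [ 0.02 -0.18 -0.03] 0.0162 [-0.63   0.557  1.487 -0.     1.098 -2.144]
```

View pics/wrist4.png

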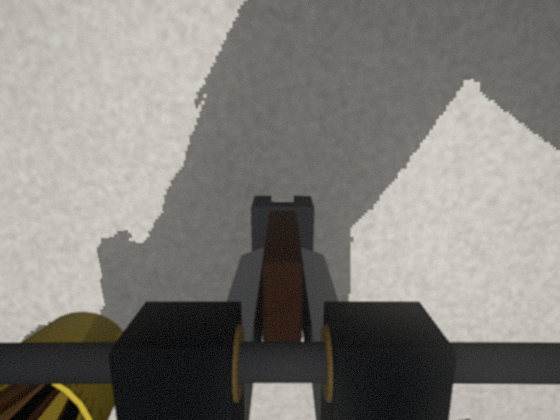

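Call:
play_rows:
  twist:
    - [0,0,0]
    - [0,0,0]
    - [0,0,0]
    - [0,0,0]
    - [0,0,0.06]
    - [0,0,0.06]
    - [0,0,0]
    - [0,0,0]
    - [0,0,0]
    - [0,0,0]
    - [0,0,0]
    - [0,0,0]
  travel:
    - [0,0,0.4]
    - [0,0,0.8]
    - [0,0,0.8]
    - [0,0.4,0.4]
    - [0.2,0.8,0]
    - [0.2,0.8,0]
    - [0.2,0.8,0]
    - [0.2,0.8,0]
    - [0.2,0.8,0]
    - [0.1,0.6,0]
    - [0.1,0.4,0]
    - [0,0,0]
  grip: [1,1,1,1,1,1,1,1,1,1,1,1]

```text
time_s: 7.9
ee_pos: [0.5699, -0.054, 0.1983]
eef_rot: [-1.57, 0.0, 0.134]
force: [-0.8, -0.5, -1.4]
grip_width: 0.016
```

```bash
python3 snap.py 5 wrist scene top
```

```text
8.05 [ 0.5695 -0.0569  0.1983] [-1.5709e+00  3.0000e-04  1.3140e-01] [ 0.11 -0.14 -1.95] [ 0.01 -0.17  0.06] 0.0162 [-0.163  0.362  1.475 -0.     1.305 -1.866]
```

View pics/wrist5.png

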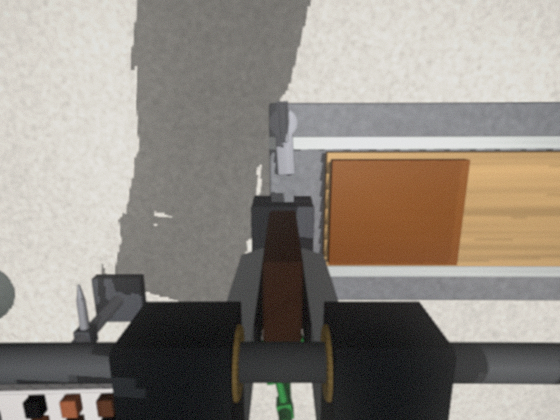

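```bash
python3 - <<'E'
from h import *
w=pickle.load(open("wrist5.pkl","rb"))
a=cv2.resize(w["img"][90:200,250:350],None,fx=7,fy=7,interpolation=cv2.INTER_CUBIC);a=np.clip(a*1.6,0,255).astype(np.uint8)
cv2.imwrite("pics/zc5.png",a[:,:500,::-1])
w=pickle.load(open("scene5.pkl","rb"))
a=cv2.resize(w["img"][180:290,220:340],None,fx=6,fy=6,interpolation=cv2.INTER_CUBIC);a=np.clip(a*1.6,0,255).astype(np.uint8)
cv2.imwrite("pics/zs5.png",a[:,:,::-1])
E
```

```text
(no output)
```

View pics/zc5.png

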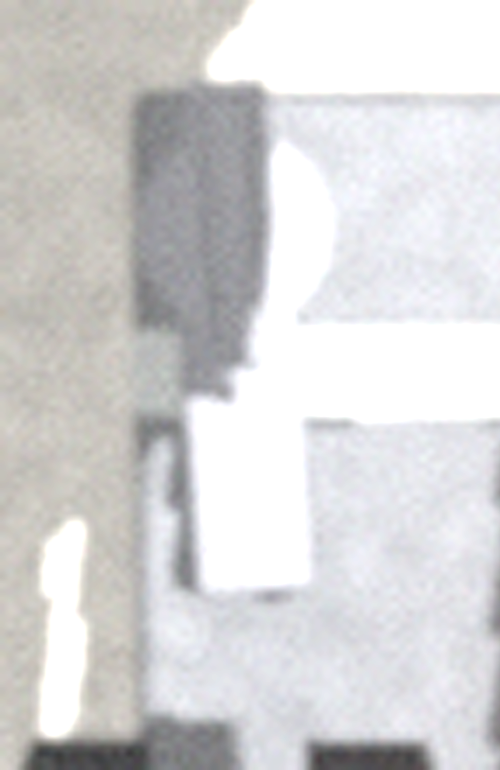

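View pics/zs5.png

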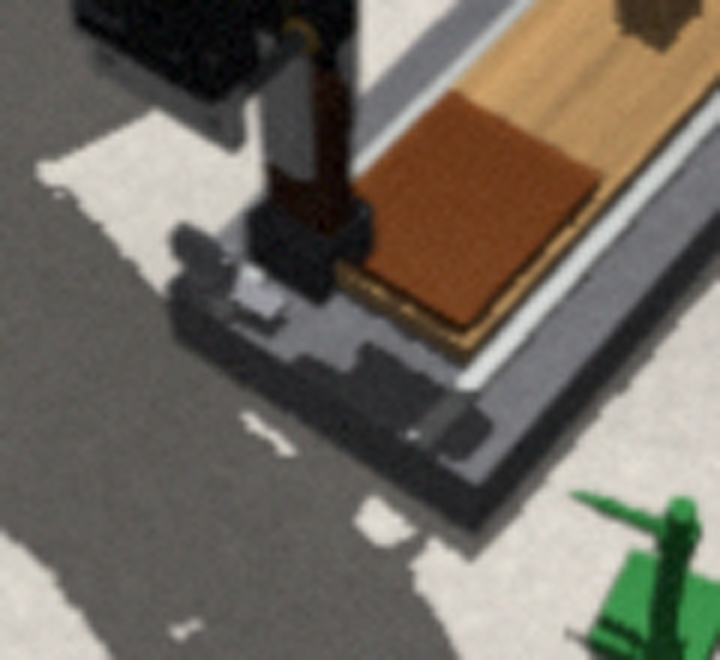

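```bash
cat > ov.py <<'E'
from h import *
def boxpts(cx,cy,yaw,x0,x1,y0,y1,z):
    c,s=np.cos(yaw),np.sin(yaw)
    return [(cx+c*x-s*y,cy+s*x+c*y,z) for x,y in [(x0,y0),(x1,y0),(x1,y1),(x0,y1)]]
def overlay(c,roi,f,bx,by,byaw,catch=0,gain=1.0,name="ov.png",needle=None):
    r0,r1,c0,c1=roi
    a=cv2.resize(c["img"][r0:r1,c0:c1],None,fx=f,fy=f,interpolation=cv2.INTER_CUBIC)[:,:,::-1]
    a=np.ascontiguousarray(np.clip(a*gain,0,255).astype(np.uint8))
    def poly(P,col):
        q=proj(c,P); q=(q+.5-[c0,r0])*f-.5
        cv2.polylines(a,[np.round(q*8).astype(np.int32)],True,col,1,cv2.LINE_AA,3)
    poly(boxpts(bx,by,byaw,-.15,.15,-.09,.09,.045),(0,255,255))
    for sg in (1,-1): poly(boxpts(bx,by,byaw,-.15,.15,sg*.0525,sg*.0625,.051),(255,255,0))
    cc,ss=np.cos(byaw),np.sin(byaw)
    hx,hy=bx+cc*.138+ss*.074,by+ss*.138-cc*.074; hy_=byaw+np.pi/2-catch
    print("head",hx,hy,"dir deg",np.degrees(hy_))
    poly(boxpts(hx,hy,hy_,-.016,.016,-.0045,.0045,.075),(0,0,255))
    poly(boxpts(hx,hy,hy_,-.014,.014,-.003,.003,.080),(255,0,255))
    poly(boxpts(hx,hy,hy_,0,.042,-.007,.007,.058),(0,255,0))
    cv2.imwrite("pics/"+name,a)
E
python3 - <<'E'
from ov import *
w=pickle.load(open("wrist5.pkl","rb"));s=pickle.load(open("scene0.pkl","rb"));t=pickle.load(open("top0.pkl","rb"))
from scipy.optimize import least_squares
Zw=lambda p:((p[0]+.5)/7+250-.5,(p[1]+.5)/7+90-.5)
# corners: (cam,pixel,block xyz)
obs=[(w,Zw((137,95)),(.15,-.09,.045)),(w,(327,298),None),
 (t,(55/3+160,185/3+110),(-.15,.09,.045)),(t,(384/3+160,140/3+110),(.15,.09,.045)),
 (s,(490/3.3+150,345/3.3+155),(.15,.09,.045)),(s,(328/3.3+150,240/3.3+155),(.15,-.09,.045)),(s,(685/3.3+150,125/3.3+155),(-.15,.09,.045))]
obs=[o for o in obs if o[2]]
def P(v,p): c,s_=np.cos(v[2]),np.sin(v[2]); return (v[0]+c*p[0]-s_*p[1],v[1]+s_*p[0]+c*p[1],p[2])
f=lambda v:np.concatenate([proj(c,P(v,p))[0]-px for c,px,p in obs])
r=least_squares(f,[.557,.083,-1.441],loss="soft_l1");print(r.x,f(r.x).round(1))
overlay(w,(90,200,250,360),6,*r.x,gain=1.0,name="ovw.png")
overlay(s,(160,280,230,370),5,*r.x,gain=1.0,name="ovs.png")
E
```

```text
[ 0.557453    0.08372748 -1.43536307] [-0.5 -0.7 -0.3 -0.8 -2.9 -1.5  1.   1.1 -2.5 -0.9  1.1 -0.7]
head 0.5027633259249706 -0.06300029922228156 dir deg 7.759754164797013
head 0.5027633259249706 -0.06300029922228156 dir deg 7.759754164797013
```

View pics/ovw.png

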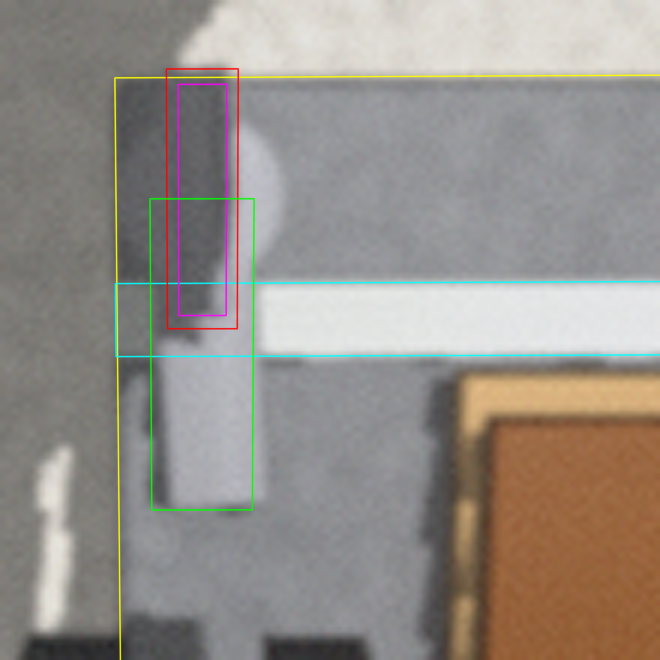

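View pics/ovs.png

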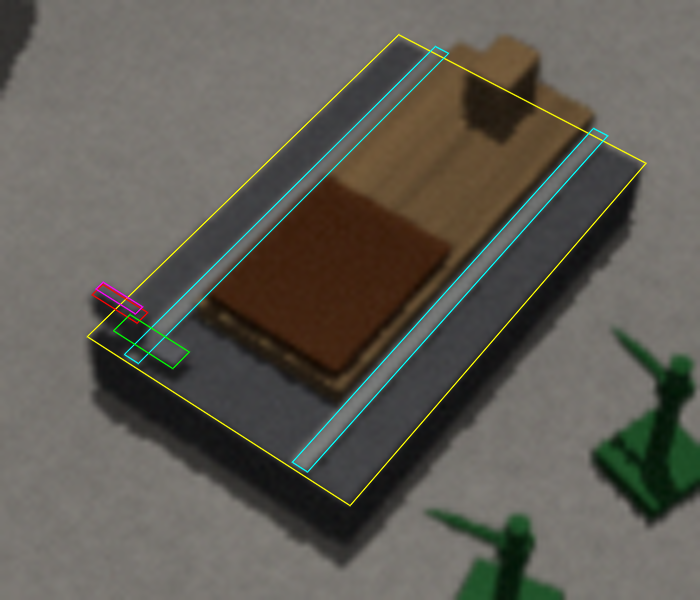

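```bash
python3 - <<'E'
from ov import *
w=pickle.load(open("wrist5.pkl","rb"));s=pickle.load(open("scene0.pkl","rb"))
v=[0.5575,0.0837,-1.4354]
def st(c):
    d=dict(c); i=c["img"].astype(float); d["img"]=np.clip((i-40)*3.2,0,255).astype(np.uint8); return d
overlay(st(w),(95,165,262,332),9,0,0,0,name="dw.png")
d=st(s); i=s["img"].astype(float); d["img"]=np.clip((i-15)*3,0,255).astype(np.uint8)
overlay(d,(205,255,235,295),11,0,0,0,name="ds.png")
E
```

```text
head 0.138 -0.074 dir deg 90.0
head 0.138 -0.074 dir deg 90.0
```

View pics/dw.png

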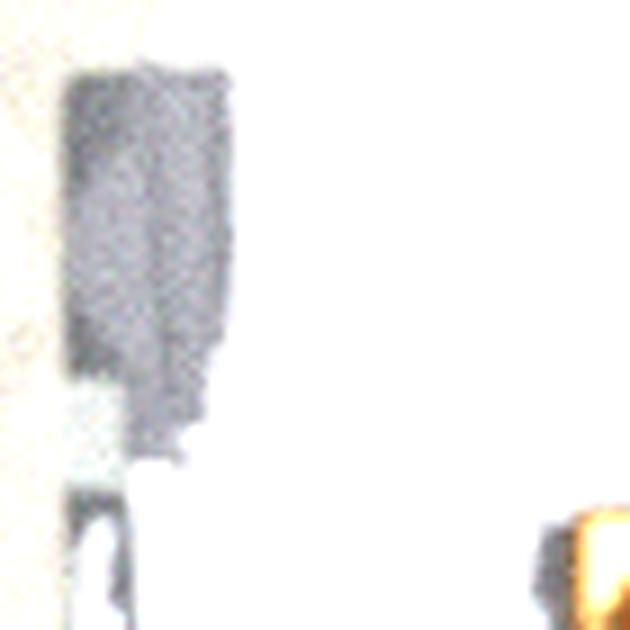

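View pics/ds.png

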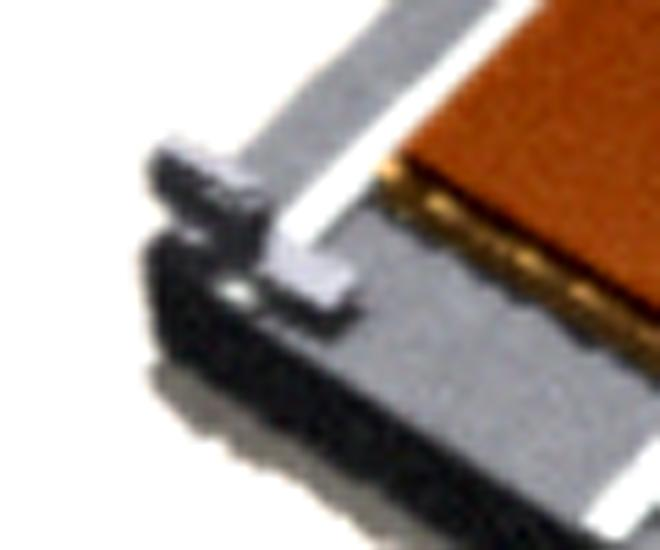

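```bash
python3 - <<'E'
from ov import *
w=pickle.load(open("wrist5.pkl","rb"));s=pickle.load(open("scene0.pkl","rb"))
v=[0.5575,0.0837,-1.4354]
d=dict(w); d["img"]=np.clip((w["img"].astype(float)-40)*1.5,0,255).astype(np.uint8)
overlay(d,(95,180,262,332),8,*v,catch=-.06,name="dw.png")
d=dict(s); d["img"]=np.clip((s["img"].astype(float)-15)*2.2,0,255).astype(np.uint8)
overlay(d,(205,255,235,295),11,*v,catch=-.06,name="ds.png")
E
```

```text
head 0.5028049114610974 -0.06302575537280972 dir deg 11.195384857706571
head 0.5028049114610974 -0.06302575537280972 dir deg 11.195384857706571
```

View pics/dw.png

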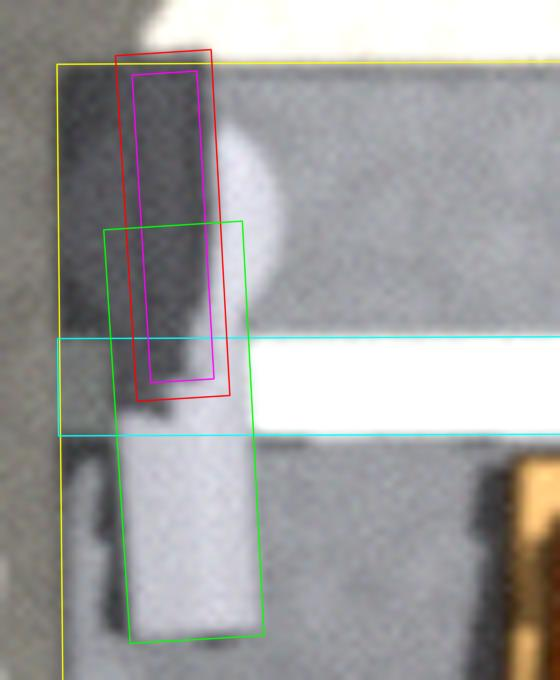

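View pics/ds.png

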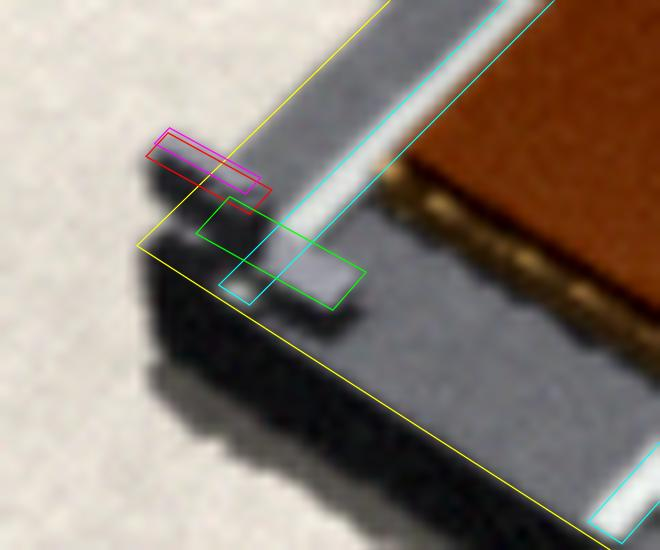

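Call:
play_rows:
  twist:
    - [0,0,0.02]
    - [0,0,0.021]
    - [0,0,0]
    - [0,0,0]
    - [0,0,0]
    - [0,0,0]
  travel:
    - [-0.4,-0.02,0]
    - [-0.5,-0.05,0]
    - [-0.31,-0.05,-0.2]
    - [-0.1,0,-0.3]
    - [0,0,0]
    - [0,0,0]
  grip: [1,1,1,1,1,1]

```text
time_s: 8.65
ee_pos: [0.5043, -0.063, 0.1739]
eef_rot: [-1.571, -0.0, 0.195]
force: [0.3, -0.4, -1.1]
grip_width: 0.016
```

```bash
python3 snap.py 6 wrist scene; python3 - <<'E'
from ov import *
w=pickle.load(open("wrist6.pkl","rb"));s=pickle.load(open("scene6.pkl","rb"))
v=[0.5575,0.0837,-1.4354]
d=dict(w); d["img"]=np.clip((w["img"].astype(float))*1.2,0,255).astype(np.uint8)
overlay(d,(170,300,220,350),5,*v,catch=-.06,name="dw.png")
d=dict(s); d["img"]=np.clip((s["img"].astype(float)-5)*2,0,255).astype(np.uint8)
overlay(d,(185,255,225,305),9,*v,catch=-.06,name="ds.png")
E
```

```text
8.75 [ 0.5047 -0.0627  0.1741] [-1.5712e+00 -9.0000e-04  1.9560e-01] [-0.19  0.35 -2.41] [ 0.06 -0.19  0.  ] 0.0159 [-0.196  0.244  1.687 -0.     1.21  -1.962]
head 0.5028049114610974 -0.06302575537280972 dir deg 11.195384857706571
head 0.5028049114610974 -0.06302575537280972 dir deg 11.195384857706571
```

View pics/dw.png

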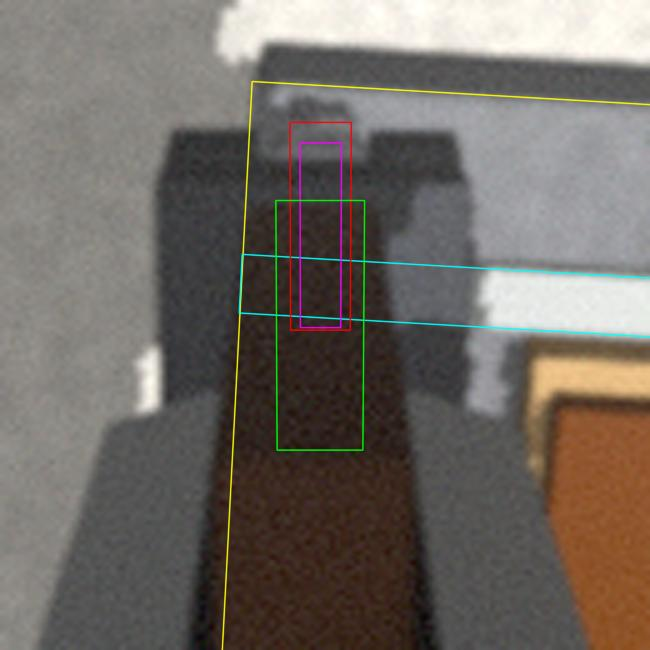

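View pics/ds.png

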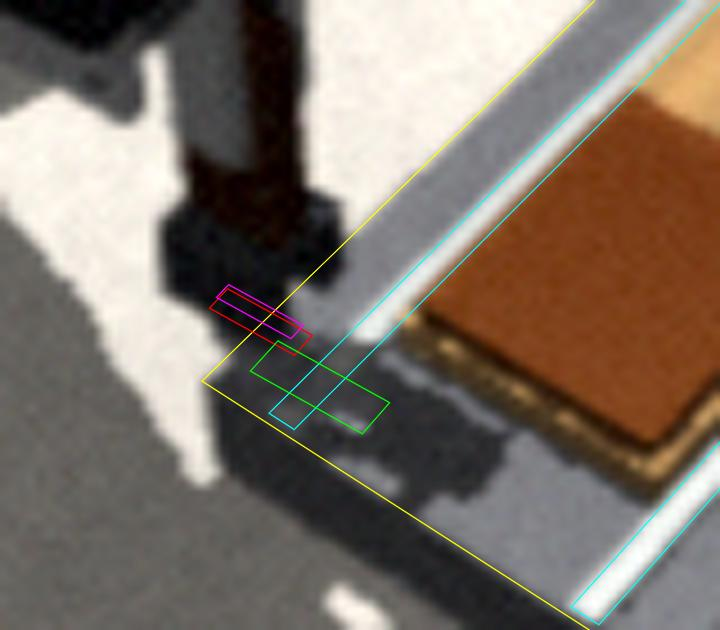

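Call:
play_rows:
  twist:
    - [0,0,0]
    - [0,0,0]
    - [0,0,0]
    - [0,0,0]
    - [0,0,0]
    - [0,0,0]
    - [0,0,0]
  travel:
    - [-0.03,0.02,-0.05]
    - [0,0,-0.1]
    - [0,0,-0.1]
    - [0,0,-0.1]
    - [0,0,-0.1]
    - [0,0,-0.1]
    - [0,0,0]
  grip: [1,1,1,1,1,1,1]

```text
time_s: 9.45
ee_pos: [0.5023, -0.0612, 0.1451]
eef_rot: [-1.57, 0.001, 0.196]
force: [0.2, 0.1, -2.1]
grip_width: 0.0158
```

```bash
python3 snap.py 7 wrist scene; python3 - <<'E'
from ov import *
w=pickle.load(open("wrist7.pkl","rb"));s=pickle.load(open("scene7.pkl","rb"))
v=[0.5575,0.0837,-1.4354]
d=dict(w); d["img"]=np.clip((w["img"].astype(float))*1.2,0,255).astype(np.uint8)
overlay(d,(170,300,220,350),5,0,0,0,catch=-.06,name="dw.png")
d=dict(s); d["img"]=np.clip((s["img"].astype(float)-5)*2,0,255).astype(np.uint8)
overlay(d,(185,255,225,305),9,0,0,0,catch=-.06,name="ds.png")
E
```

```text
9.55 [ 0.5027 -0.0612  0.1459] [-1.5707e+00  2.0000e-04  1.9610e-01] [ 0.8   0.76 -1.67] [ 0.09 -0.19 -0.  ] 0.0158 [-0.194  0.272  1.722 -0.     1.147 -1.96 ]
head 0.138 -0.074 dir deg 93.43774677078494
head 0.138 -0.074 dir deg 93.43774677078494
```

View pics/dw.png

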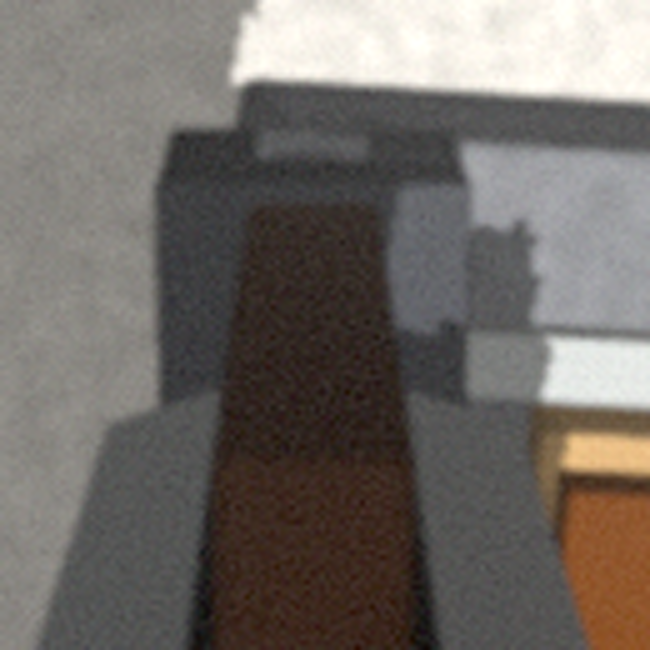

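View pics/ds.png

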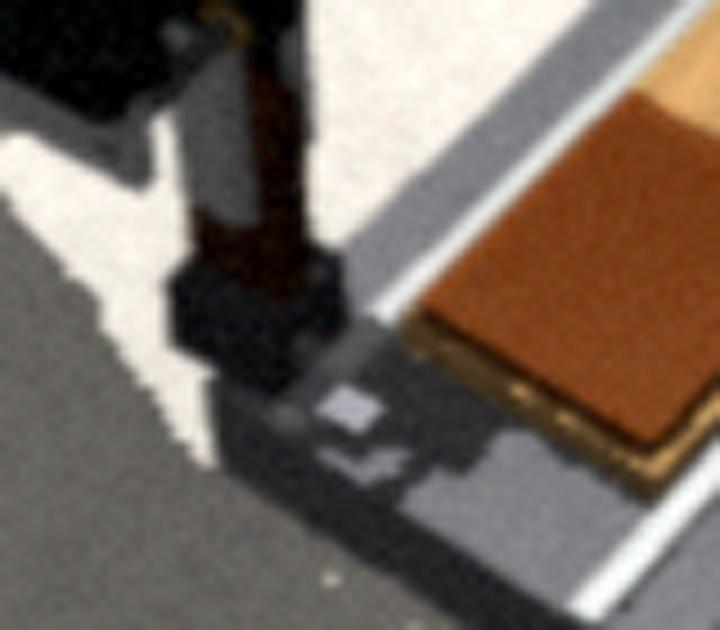

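Call:
play_rows:
  twist:
    - [0,0,0]
    - [0,0,-0.05]
    - [0,0,-0.09]
    - [0,0,-0.09]
    - [0,0,-0.09]
    - [0,0,-0.09]
    - [0,0,-0.09]
    - [0,0,-0.09]
    - [0,0,-0.09]
    - [0,0,-0.09]
    - [0,0,-0.09]
    - [0,0,0]
  travel:
    - [0,0,-0.04]
    - [0,0,0]
    - [0,0,0]
    - [0,0,0]
    - [0,0,0]
    - [0,0,0]
    - [0,0,0]
    - [0,0,0]
    - [0,0,0]
    - [0,0,0]
    - [0,0,0]
    - [0,0,0]
  grip: [1,1,1,1,1,1,1,1,1,1,1,1]
  force: 55

```text
time_s: 10.75
ee_pos: [0.5021, -0.0625, 0.1439]
eef_rot: [-1.573, -0.002, -1.16]
force: [-4.4, -5.5, -2.8]
grip_width: 0.0159
```

```bash
python3 snap.py 8 wrist scene; python3 - <<'E'
from ov import *
w=pickle.load(open("wrist8.pkl","rb"));s=pickle.load(open("scene8.pkl","rb"))
d=dict(s); d["img"]=np.clip((s["img"].astype(float)-5)*2,0,255).astype(np.uint8)
overlay(d,(185,265,205,305),8,0,0,0,catch=-.06,name="ds.png")
E
```

```text
10.85 [ 0.502  -0.0622  0.1438] [-1.573e+00 -1.000e-03 -1.155e+00] [-4.12 -7.54 -2.07] [-1.74  0.95  0.12] 0.0158 [-0.195  0.274  1.725 -0.002  1.144 -0.609]
head 0.138 -0.074 dir deg 93.43774677078494
```

View pics/wrist8.png

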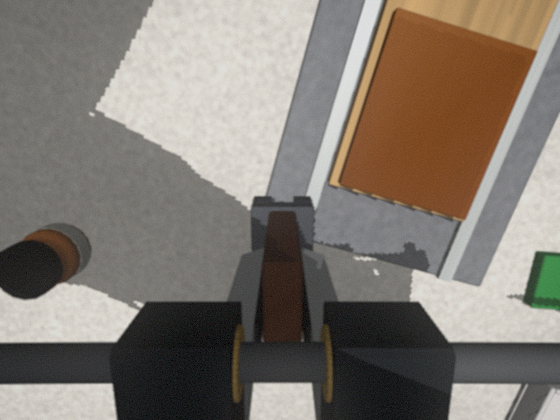

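View pics/ds.png

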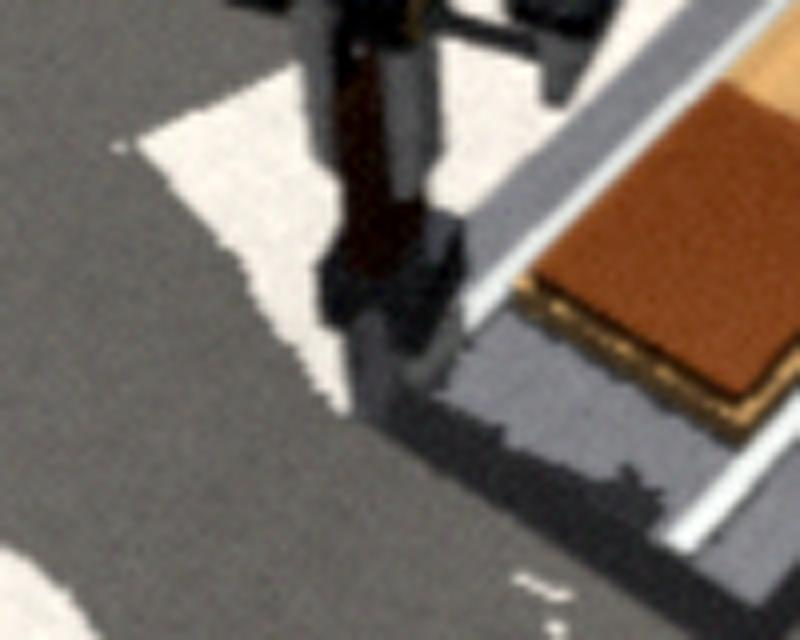

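Call:
play_rows:
  twist:
    - [0,0,-0.09]
    - [0,0,-0.09]
    - [0,0,-0.09]
    - [0,0,0]
    - [0,0,0]
  travel:
    - [0,0,0]
    - [0,0,0]
    - [0,0,0]
    - [0,0,0]
    - [0,0,0]
  grip: [1,1,1,1,1]

```text
time_s: 11.35
ee_pos: [0.5019, -0.0617, 0.1436]
eef_rot: [-1.573, -0.001, -1.579]
force: [-3.5, -2.9, -1.7]
grip_width: 0.0153
```

```bash
python3 snap.py 9 wrist scene; python3 - <<'E'
from ov import *
w=pickle.load(open("wrist9.pkl","rb"));s=pickle.load(open("scene9.pkl","rb"))
d=dict(s); d["img"]=np.clip((s["img"].astype(float)-5)*2,0,255).astype(np.uint8)
overlay(d,(185,265,205,305),8,0,0,0,catch=-.06,name="ds.png")
E
```

```text
11.45 [ 0.5019 -0.0616  0.1437] [-1.5729e+00 -8.0000e-04 -1.5788e+00] [-4.2  -3.29 -2.13] [-0.9   1.07  0.08] 0.016 [-1.940e-01  2.740e-01  1.725e+00 -1.000e-03  1.144e+00 -1.860e-01]
head 0.138 -0.074 dir deg 93.43774677078494
```

View pics/wrist9.png

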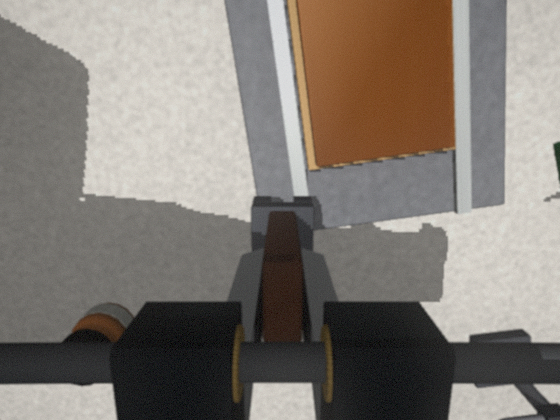

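View pics/ds.png

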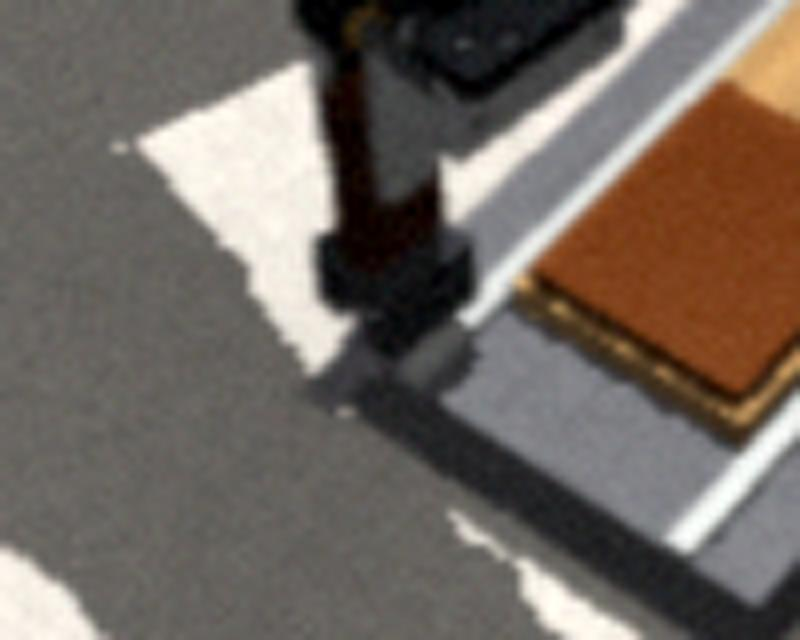

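Call:
play_rows:
  twist:
    - [0,0,0.05]
    - [0,0,0]
    - [0,0,0]
    - [0,0,0]
    - [0,0,0]
    - [0,0,0]
    - [0,0,0]
    - [0,0,0]
  travel:
    - [0,0,0]
    - [0,0,0]
    - [0,0,0.1]
    - [0,0,0.2]
    - [0,0,0.3]
    - [0,0,0.4]
    - [0,0,0.2]
    - [0,0,0]
  grip: [1,1,1,1,1,1,1,1]

```text
time_s: 12.25
ee_pos: [0.5033, -0.0613, 0.2056]
eef_rot: [-1.568, -0.001, -1.501]
force: [0.2, 0.1, -1.8]
grip_width: 0.0152
```

```bash
python3 snap.py 10 wrist scene; python3 - <<'E'
from ov import *
s=pickle.load(open("scene10.pkl","rb"))
d=dict(s); d["img"]=np.clip((s["img"].astype(float)-5)*2,0,255).astype(np.uint8)
overlay(d,(165,265,205,305),6,0.5575,0.0837,-1.4354,catch=1.55,name="ds.png")
E
```

```text
12.35 [ 0.5025 -0.0612  0.2036] [-1.5710e+00  1.0000e-04 -1.5007e+00] [-0.51 -0.31 -1.97] [-0.04 -0.03  0.04] 0.0161 [-0.194  0.211  1.656  0.     1.275 -0.264]
head 0.5028049114610974 -0.06302575537280972 dir deg -81.05082015835598
```

View pics/wrist10.png

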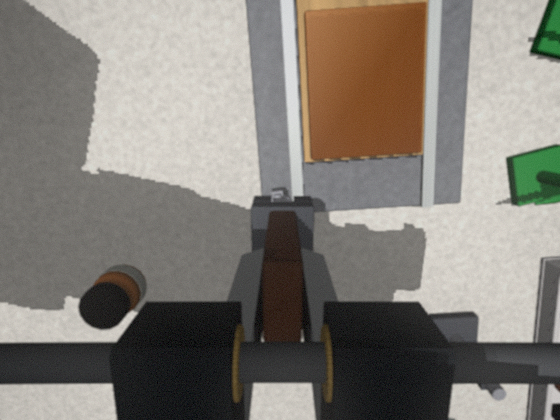

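View pics/ds.png

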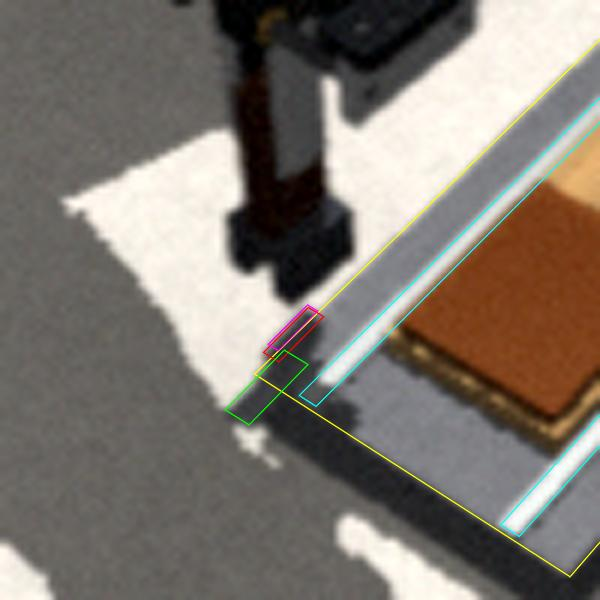

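Call:
play_rows:
  twist:
    - [0,0,0]
    - [0,0,0]
    - [0,0,0]
    - [0,0,0]
    - [0,0,0]
    - [0,0,0]
    - [0,0,0]
    - [0,0,0]
    - [0,0,0]
    - [0,0,0]
    - [0,0,0]
    - [0,0,0]
  travel:
    - [-0.05,-0.5,0]
    - [-0.05,-0.8,0]
    - [-0.05,-0.9,0]
    - [-0.05,-0.9,0]
    - [-0.05,-0.9,0]
    - [0,-0.5,-0.1]
    - [0,-0.28,-0.2]
    - [0,0,-0.6]
    - [0,0,-0.6]
    - [0,0,-0.5]
    - [0,0,-0.3]
    - [0,0,0]
  grip: [1,1,1,1,1,1,1,1,1,1,1,1]

```text
time_s: 13.55
ee_pos: [0.4894, -0.2991, 0.0866]
eef_rot: [-1.574, 0.003, -1.5]
force: [-0.4, 0.5, -1.8]
grip_width: 0.0156
```

```bash
python3 snap.py 11 wrist scene; python3 - <<'E'
from ov import *
s=pickle.load(open("scene11.pkl","rb"))
d=dict(s); d["img"]=np.clip((s["img"].astype(float)-5)*2,0,255).astype(np.uint8)
overlay(d,(225,325,135,235),6,0.5575,0.0837,-1.4354,catch=1.55,name="ds.png")
E
```

```text
13.65 [ 0.4905 -0.3001  0.0895] [-1.5704e+00 -3.0000e-04 -1.5001e+00] [-0.41  0.7  -1.54] [-0.08 -0.1   0.06] 0.0156 [-0.613  0.483  1.573  0.     1.085 -0.684]
head 0.5028049114610974 -0.06302575537280972 dir deg -81.05082015835598
```

View pics/ds.png

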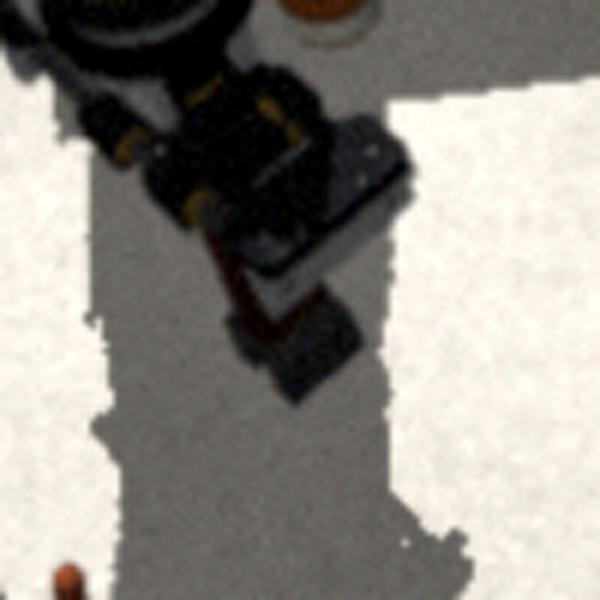

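Call:
play_rows:
  twist:
    - [0,0,0]
    - [0,0,0]
    - [0,0,0]
  travel:
    - [0,0,-0.1]
    - [0,0,-0.08]
    - [0,0,0]
  grip: [1,1,1]

```text
time_s: 13.95
ee_pos: [0.4901, -0.3002, 0.0798]
eef_rot: [-1.571, 0.0, -1.5]
force: [0.2, 0.0, -1.6]
grip_width: 0.0156
```

Call:
play_rows:
  twist:
    - [0,0,0]
    - [0,0,0]
  travel:
    - [0,0,-0.03]
    - [0,0,0]
  grip: [1,1]

```text
time_s: 14.15
ee_pos: [0.4901, -0.3002, 0.0785]
eef_rot: [-1.571, -0.0, -1.5]
force: [0.2, 0.8, -1.1]
grip_width: 0.0157
```

Call:
play_rows:
  twist:
    - [0,0,0]
    - [0,0,0]
    - [0,0,0]
  travel:
    - [0,0,-0.02]
    - [0,0,0]
    - [0,0,0]
  grip: [1,1,1]

```text
time_s: 14.45
ee_pos: [0.4902, -0.3004, 0.0784]
eef_rot: [-1.57, -0.0, -1.5]
force: [-3.7, 1.9, 6.8]
grip_width: 0.0156
```

On the bench (+7 N). Release.

Call:
play_rows:
  twist:
    - [0,0,0]
    - [0,0,0]
    - [0,0,0]
    - [0,0,0]
    - [0,0,0]
    - [0,0,0]
    - [0,0,0]
    - [0,0,0]
    - [0,0,0]
    - [0,0,0]
    - [0,0,0]
  travel:
    - [0,0,0]
    - [0,0,0]
    - [0,0,0]
    - [0,0,0]
    - [0,0,0]
    - [0,0,0]
    - [0,0,0]
    - [0,0,0.4]
    - [0,0,0.8]
    - [0,0,0.8]
    - [0,0,0]
  grip: [-0.2,-0.2,-0.2,-0.2,-0.2,-0.2,-0.2,-0.2,-0.2,-0.2,-0.2]

```text
time_s: 15.55
ee_pos: [0.4918, -0.3013, 0.183]
eef_rot: [-1.564, -0.005, -1.5]
force: [0.1, 0.2, 0.1]
grip_width: 0.0564
```

```bash
python3 snap.py 12 wrist scene top; python3 - <<'E'
from ov import *
s=pickle.load(open("scene12.pkl","rb"))
d=dict(s); d["img"]=np.clip((s["img"].astype(float)-5)*2,0,255).astype(np.uint8)
overlay(d,(175,325,135,335),4,0.5575,0.0837,-1.4354,catch=1.55,name="ds.png")
E
```

```text
15.7 [ 0.4899 -0.3001  0.1767] [-1.5714e+00  5.0000e-04 -1.5005e+00] [ 0.5  -1.6  -0.54] [-0.02 -0.07  0.07] 0.0567 [-0.613  0.386  1.494  0.     1.263 -0.684]
head 0.5028049114610974 -0.06302575537280972 dir deg -81.05082015835598
```

View pics/ds.png

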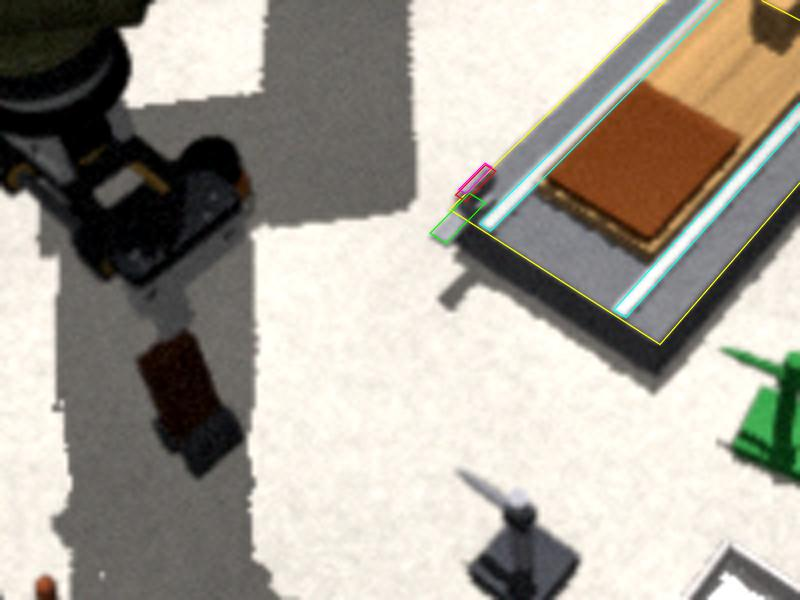

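View pics/wrist12.png

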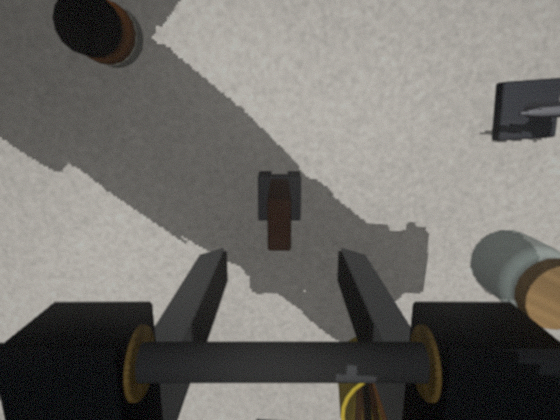

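Call:
play_rows:
  twist:
    - [0,0,0.041]
    - [0,0,0]
    - [0,0,0]
    - [0,0,0]
    - [0,0,0]
  travel:
    - [0.5,0,0.5]
    - [0.8,0.1,0.4]
    - [0.8,0.1,0]
    - [0.5,0.1,0]
    - [0,0,0]
  grip: [-0.2,-0.2,-0.2,-0.2,-0.2]

```text
time_s: 16.2
ee_pos: [0.6218, -0.2838, 0.2193]
eef_rot: [-1.574, 0.002, -1.434]
force: [1.0, -0.1, -0.3]
grip_width: 0.0564
```

```bash
python3 snap.py 13 wrist
```

```text
16.25 [ 0.6205 -0.2845  0.2196] [-1.5738  0.0021 -1.4347] [-0.77  0.05 -0.51] [ 0.03 -0.05 -0.02] 0.056 [-0.483  0.607  1.069  0.     1.47  -0.62 ]
```

View pics/wrist13.png

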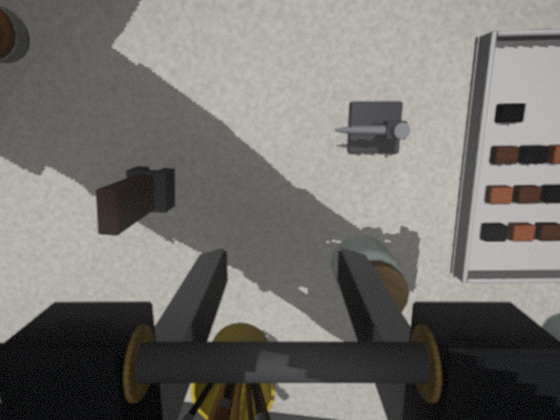

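```bash
python3 - <<'E'
from ov import *
w=pickle.load(open("wrist13.pkl","rb"))
P=onz(w,[(335,130),(385,129)],.078);print(P)
a=P[0]; 
for v in ([0.5575,0.0837,-1.4354],):
    d=a[:2]-v[:2]; c,s=np.cos(v[2]),np.sin(v[2]); print("block coords",d@[c,s],d@[-s,c])
a=cv2.resize(w["img"][100:160,320:420],None,fx=7,fy=7,interpolation=cv2.INTER_CUBIC);cv2.imwrite("pics/zn.png",a[:,:,::-1])
E
```

```text
[[ 0.65680047 -0.21580331  0.078     ]
 [ 0.69680941 -0.20954293  0.078     ]]
block coords 0.3101661023946991 0.057963803128578385
```

View pics/zn.png

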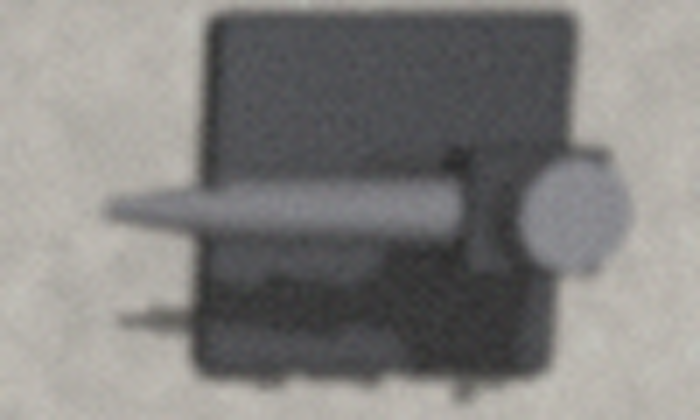

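Call:
play_rows:
  twist:
    - [0,0,0]
    - [0,0,0]
    - [0,0,0]
    - [0,0,0]
    - [0,0,0]
    - [0,0,0]
    - [0,0,0]
    - [0,0,0]
    - [0,0,0]
    - [0,0,0]
    - [0,0,0]
  travel:
    - [-0.2,0.5,0]
    - [-0.2,0.9,0]
    - [-0.2,0.9,0]
    - [-0.2,0.9,0]
    - [-0.2,0.9,0]
    - [-0.2,0.9,0]
    - [-0.2,0.9,0]
    - [-0.2,0.9,0]
    - [-0.1,0.9,0]
    - [0,0.6,0]
    - [0,0,0]
  grip: [-0.5,-0.5,-0.5,-0.5,-0.5,-0.5,-0.5,-0.5,-0.5,-0.5,-0.5]

```text
time_s: 17.35
ee_pos: [0.5339, 0.132, 0.2218]
eef_rot: [-1.572, 0.0, -1.433]
force: [0.8, -0.4, -0.3]
grip_width: 0.0705
```

```bash
python3 snap.py 14 wrist
```

```text
17.4 [0.5342 0.1303 0.2217] [-1.5720e+00 -2.0000e-04 -1.4341e+00] [ 0.19 -0.31 -0.27] [-0.07 -0.05 -0.01] 0.0706 [ 0.173  0.294  1.509 -0.     1.34   0.036]
```

View pics/wrist14.png

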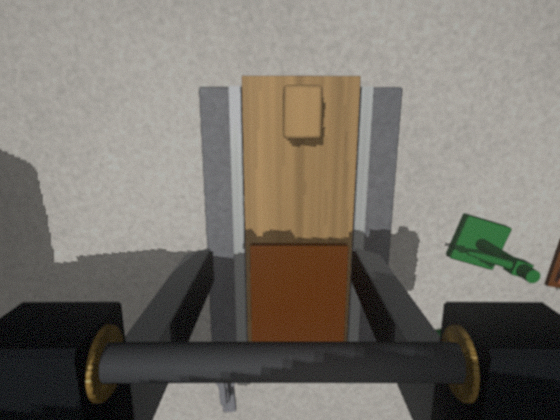

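```bash
python3 - <<'E'
from ov import *
w=pickle.load(open("wrist14.pkl","rb"))
overlay(w,(65,165,190,420),3.4,0.5575,0.0837,-1.4354,name="ov14.png")
E
```

```text
head 0.5028049114610974 -0.06302575537280972 dir deg 7.757638086921633
```

View pics/ov14.png

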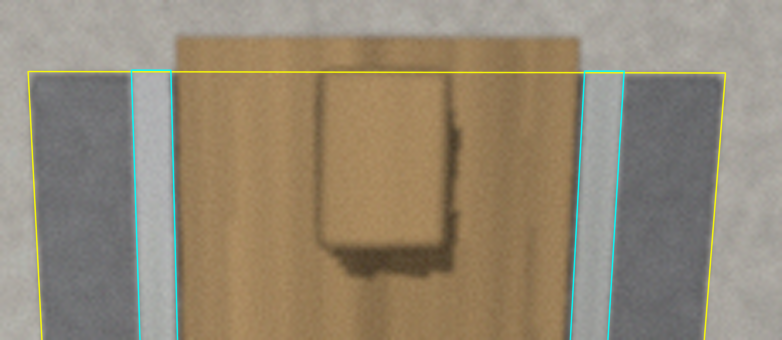

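```bash
python3 - <<'E'
from ov import *
w=pickle.load(open("wrist14.pkl","rb"))
Z=lambda p:((p[0]+.5)/3.4+190-.5,(p[1]+.5)/3.4+65-.5)
v=np.array([0.5575,0.0837,-1.4354]); c,s=np.cos(v[2]),np.sin(v[2])
def B(P): d=P[:2]-v[:2]; return (d@[c,s]).round(4),(d@[-s,c]).round(4)
for n,p,z in [("knob front L",(322,246),.095),("knob front R",(445,246),.095),("knob back",(383,68),.095),("tail L",(177,37),.059),("tail R",(579,38),.059),("tail M",(378,37),.059)]:
    P=onz(w,Z(p),z)[0]; print(n,P.round(4),B(P))
w=pickle.load(open("wrist10.pkl","rb"));P=onz(w,(365,159),.069)[0];print("glass/front10",P,B(P))
w=pickle.load(open("wrist9.pkl","rb"));P=onz(w,(380,162),.059)[0];print("front9",P,B(P))
E
```

```text
knob front L [0.5289 0.1894 0.095 ] (np.float64(-0.1086), np.float64(-0.0141))
knob front R [0.5568 0.1933 0.095 ] (np.float64(-0.1087), np.float64(0.0141))
knob back [0.5369 0.2294 0.095 ] (np.float64(-0.1471), np.float64(-0.0007))
tail L [0.487  0.2326 0.059 ] (np.float64(-0.157), np.float64(-0.0498))
tail R [0.5851 0.2459 0.059 ] (np.float64(-0.157), np.float64(0.0492))
tail M [0.536  0.2394 0.059 ] (np.float64(-0.1572), np.float64(-0.0003))
glass/front10 [ 0.56984976 -0.017235    0.069     ] (np.float64(0.1017), np.float64(-0.0014))
front9 [ 0.5699981  -0.01915138  0.059     ] (np.float64(0.1036), np.float64(-0.0015))
```

Call:
play_rows:
  twist:
    - [0,0,0]
    - [0,0,0]
    - [0,0,0]
    - [0,0,0]
    - [0,0,0]
    - [0,0,0]
    - [0,0,0]
    - [0,0,0]
  travel:
    - [0.06,0.5,0]
    - [0.06,0.7,0]
    - [0,0.4,-0.3]
    - [0,0,-0.7]
    - [0,0,-0.8]
    - [0,0,-0.7]
    - [0,0,-0.4]
    - [0,0,0]
  grip: [-0.5,-0.5,-0.5,-0.5,-0.5,-0.5,-0.5,-0.5]

```text
time_s: 18.2
ee_pos: [0.5396, 0.2076, 0.0744]
eef_rot: [-1.576, -0.001, -1.438]
force: [-0.1, -0.5, -0.3]
grip_width: 0.0702
```

```bash
python3 snap.py 15 wrist
```

```text
18.25 [0.5407 0.2082 0.0766] [-1.5732e+00 -6.0000e-04 -1.4375e+00] [0.45 0.29 0.51] [-0.07 -0.09  0.03] 0.0701 [ 0.304  0.51   1.566 -0.     1.069  0.171]
```

View pics/wrist15.png

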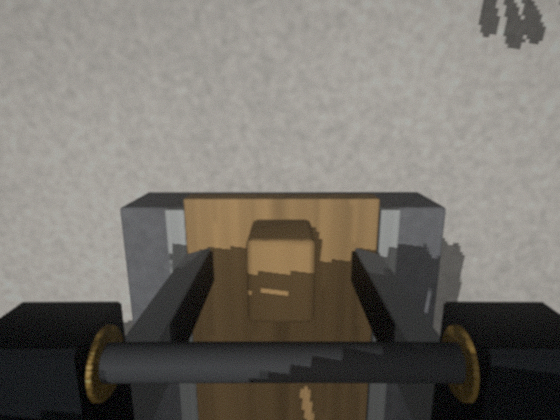

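Knob centred between the fingers; lower 3 mm more and close.

Call:
play_rows:
  twist:
    - [0,0,0]
    - [0,0,0]
    - [0,0,0]
    - [0,0,0]
    - [0,0,0]
    - [0,0,0]
    - [0,0,0]
    - [0,0,0]
    - [0,0,0]
    - [0,0,0]
    - [0,0,0]
  travel:
    - [0,0.02,-0.07]
    - [0,0,0]
    - [0,0,0]
    - [0,0,0]
    - [0,0,0]
    - [0,0,0]
    - [0,0,0]
    - [0,0,0]
    - [0,0,0]
    - [0,0,0]
    - [0,0,0]
  grip: [1,1,1,1,1,1,1,1,1,1,1]
  force: 35

```text
time_s: 19.35
ee_pos: [0.541, 0.2108, 0.0743]
eef_rot: [-1.571, 0.0, -1.436]
force: [-5.0, -0.3, 5.5]
grip_width: 0.0297
```

Call:
play_rows:
  twist:
    - [0,0,0]
    - [0,0,0]
    - [0,0,0]
    - [0,0,0]
  travel:
    - [-0.01,0,0]
    - [0.014,-0.1,0]
    - [0.041,-0.3,0]
    - [0,0,0]
  grip: [1,1,1,1]

```text
time_s: 19.75
ee_pos: [0.5438, 0.1897, 0.0742]
eef_rot: [-1.57, -0.0, -1.437]
force: [0.6, -5.5, 5.0]
grip_width: 0.0299
```

Call:
play_rows:
  twist:
    - [0,0,0]
    - [0,0,0]
    - [0,0,0]
    - [0,0,0]
    - [0,0,0]
    - [0,0,0]
    - [0,0,0]
    - [0,0,0]
    - [0,0,0]
    - [0,0,0]
    - [0,0,0]
  travel:
    - [0.02,-0.15,-0.01]
    - [0.041,-0.3,-0.01]
    - [0.041,-0.3,0]
    - [0.041,-0.3,0]
    - [0.041,-0.3,0]
    - [0.041,-0.3,0]
    - [0.041,-0.3,0]
    - [0.041,-0.3,0]
    - [0.041,-0.3,0]
    - [0.02,-0.15,0]
    - [0,0,0]
  grip: [1,1,1,1,1,1,1,1,1,1,1]

```text
time_s: 20.85
ee_pos: [0.5623, 0.056, 0.0742]
eef_rot: [-1.569, 0.001, -1.436]
force: [-4.8, 4.1, 15.3]
grip_width: 0.0297
```

```bash
python3 snap.py 16 scene top; python3 - <<'E'
from ov import *
s=pickle.load(open("scene16.pkl","rb"))
d=dict(s); d["img"]=np.clip((s["img"].astype(float)-5)*2,0,255).astype(np.uint8)
overlay(d,(175,325,185,385),4,0.5575,0.0837,-1.4354,catch=1.55,name="ds.png")
E
```

```text
20.95 [0.5623 0.056  0.0742] [-1.5693e+00 -1.0000e-04 -1.4359e+00] [-3.94  0.74 15.4 ] [ 0.12  1.12 -0.03] 0.0294 [ 0.034  0.483  1.614  0.     1.043 -0.101]
head 0.5028049114610974 -0.06302575537280972 dir deg -81.05082015835598
```

View pics/ds.png

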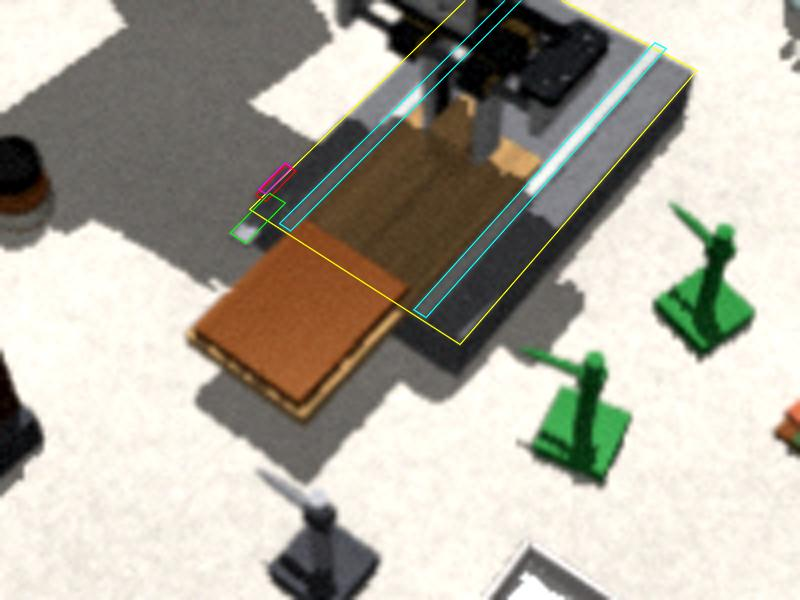

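Call:
play_rows:
  twist:
    - [0,0,0]
    - [0,0,0]
    - [0,0,0]
    - [0,0,0]
    - [0,0,0]
    - [0,0,0]
    - [0,0,0]
  travel:
    - [0.014,-0.15,0]
    - [0.03,-0.25,0]
    - [0.03,-0.25,0]
    - [0.025,-0.2,0]
    - [0.015,-0.12,0]
    - [0,-0.04,0]
    - [0,0,0]
  grip: [1,1,1,1,1,1,1]

```text
time_s: 21.65
ee_pos: [0.5683, 0.0061, 0.0742]
eef_rot: [-1.568, 0.001, -1.436]
force: [-1.1, 6.3, 13.9]
grip_width: 0.0299
```

```bash
python3 snap.py 17 scene top wrist; python3 - <<'E'
from ov import *
s=pickle.load(open("scene17.pkl","rb"))
d=dict(s); d["img"]=np.clip((s["img"].astype(float)-5)*2,0,255).astype(np.uint8)
overlay(d,(245,325,190,300),7,0.5575,0.0837,-1.4354,catch=1.55,name="ds.png")
s=pickle.load(open("top17.pkl","rb"))
d=dict(s); d["img"]=np.clip((s["img"].astype(float)-5)*1.6,0,255).astype(np.uint8)
overlay(d,(125,225,280,400),6,0.5575,0.0837,-1.4354,catch=1.55,name="dt.png")
E
```

```text
21.8 [0.5684 0.0061 0.0743] [-1.5683e+00  5.0000e-04 -1.4359e+00] [ 0.14  6.4  12.64] [ 1.05  0.6  -0.26] 0.0298 [-5.400e-02  4.890e-01  1.605e+00  1.000e-03  1.046e+00 -1.900e-01]
head 0.5028049114610974 -0.06302575537280972 dir deg -81.05082015835598
head 0.5028049114610974 -0.06302575537280972 dir deg -81.05082015835598
```

View pics/ds.png

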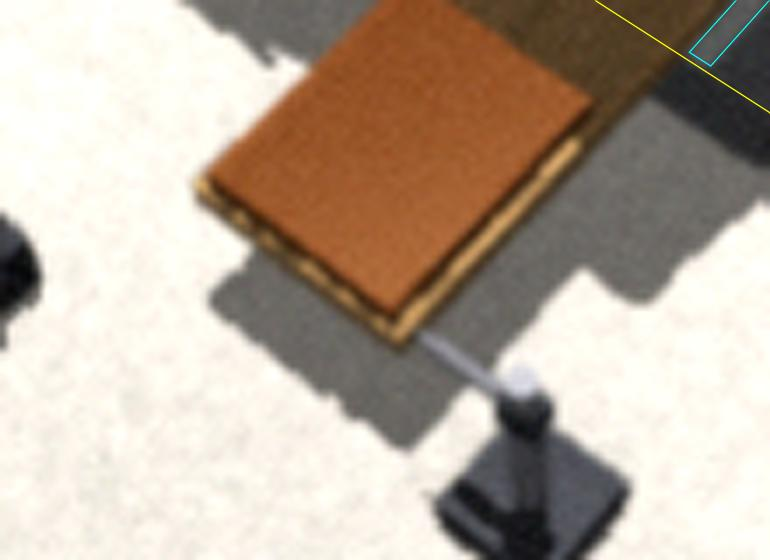

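View pics/dt.png

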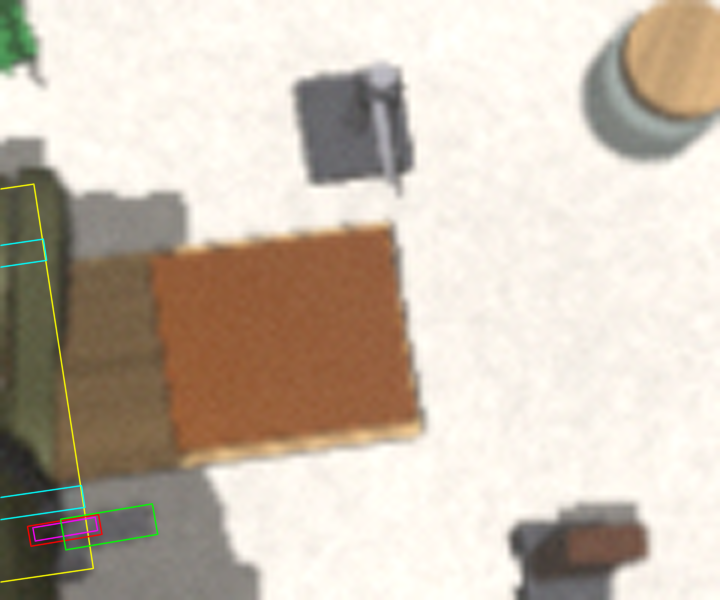

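View pics/wrist17.png

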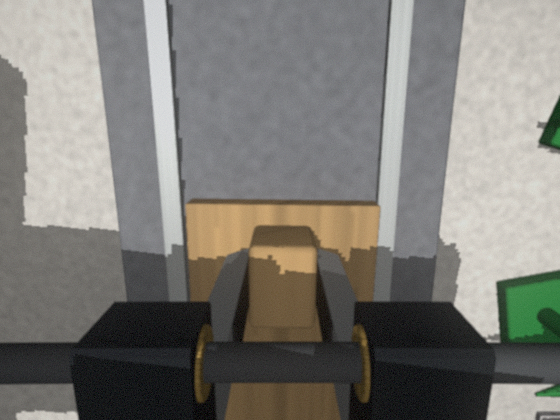

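```bash
python3 - <<'E'
from ov import *
v=np.array([0.5575,0.0837,-1.4354]); c,s_=np.cos(v[2]),np.sin(v[2])
def B(P): d=P[:2]-v[:2]; return [(d@[c,s_]).round(4),(d@[-s_,c]).round(4)]
s=pickle.load(open("scene17.pkl","rb"));t=pickle.load(open("top17.pkl","rb"));w=pickle.load(open("wrist17.pkl","rb"))
S=lambda p:((p[0]+.5)/7+190-.5,(p[1]+.5)/7+245-.5); T=lambda p:((p[0]+.5)/6+280-.5,(p[1]+.5)/6+125-.5)
for n,cc,p,z in [("S f+",s,S((400,328)),.059),("S f-",s,S((200,182)),.059),("S f+ low",s,S((400,346)),.045),("S f- low",s,S((197,196)),.045),("S tip",s,S((418,334)),.078),("T f+",t,T((394,225)),.059),("T f-",t,T((423,430)),.059),("T tip",t,T((400,194)),.078),("W tail",w,(187,202),.059),("W tail",w,(379,203),.059)]:
    P=onz(cc,p,z)[0]; print(n,P.round(4),B(P))
for cc in (s,t):
    cc_n="scene" if cc is s else "top"
    P=lambda x,y,z:(v[0]+c*x-s_*y,v[1]+s_*x+c*y,z)
    a=cc["img"]; f=7; r0,c0=((245,190) if cc is s else (125,280)); im=cv2.resize(a[r0:r0+80,c0:c0+110],None,fx=f,fy=f,interpolation=cv2.INTER_CUBIC)[:,:,::-1]; im=np.ascontiguousarray(np.clip(im*1.5,0,255).astype(np.uint8))
    for (p,q,col) in [(P(.310,-.05,.059),P(.310,.05,.059),(255,0,0)),(P(.310,.058,.078),P(.310,.106,.078),(0,255,0))]:
        q2=(proj(cc,[p,q])+.5-[c0,r0])*f-.5; cv2.line(im,*[tuple(int(k) for k in np.round(x)) for x in q2],col,1,cv2.LINE_AA)
    cv2.imwrite("pics/chk_"+cc_n+".png",im)
E
```

```text
S f+ [ 0.6434 -0.2127  0.059 ] [np.float64(0.3053), np.float64(0.0451)]
S f- [ 0.5494 -0.2256  0.059 ] [np.float64(0.3054), np.float64(-0.0497)]
S f+ low [ 0.6424 -0.2132  0.045 ] [np.float64(0.3057), np.float64(0.0441)]
S f- low [ 0.5455 -0.2262  0.045 ] [np.float64(0.3054), np.float64(-0.0538)]
S tip [ 0.6579 -0.2154  0.078 ] [np.float64(0.3099), np.float64(0.0591)]
T f+ [ 0.6432 -0.2171  0.059 ] [np.float64(0.3097), np.float64(0.0443)]
T f- [ 0.5483 -0.2273  0.059 ] [np.float64(0.3069), np.float64(-0.0511)]
T tip [ 0.6534 -0.2173  0.078 ] [np.float64(0.3112), np.float64(0.0544)]
W tail [0.5175 0.0303 0.059 ] [np.float64(0.0475), np.float64(-0.0468)]
W tail [0.6146 0.0429 0.059 ] [np.float64(0.0482), np.float64(0.0511)]
```

View pics/chk_scene.png

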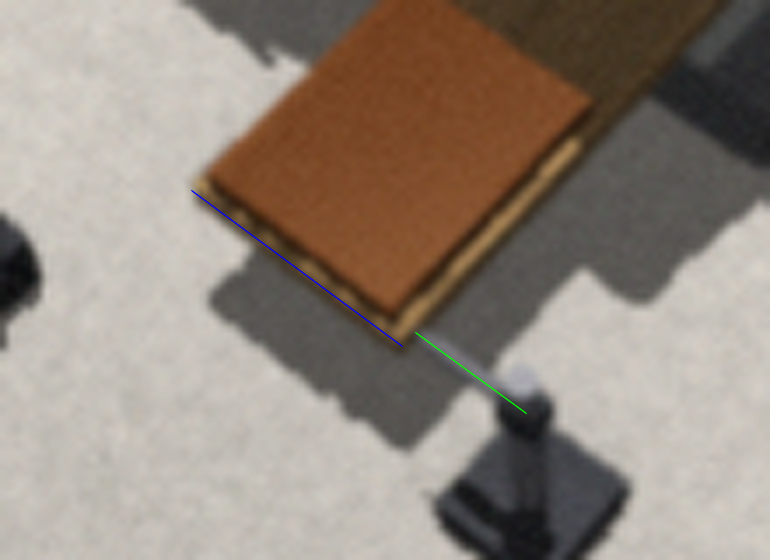

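View pics/chk_top.png

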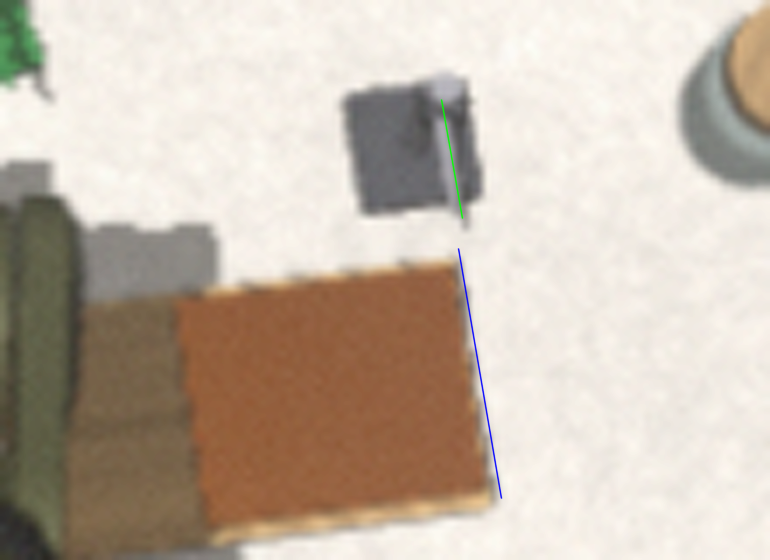

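Call:
play_rows:
  twist:
    - [0,0,0]
    - [0,0,0]
    - [0,0,0]
    - [0,0,0]
  travel:
    - [0.005,-0.03,0]
    - [0.002,-0.025,0]
    - [0,0,0]
    - [0,0,0]
  grip: [1,1,1,1]

```text
time_s: 22.2
ee_pos: [0.5686, 0.0039, 0.0743]
eef_rot: [-1.569, 0.001, -1.436]
force: [-2.1, 10.7, 13.3]
grip_width: 0.0297
```

```bash
python3 snap.py 18 scene top wrist; python3 - <<'E'
from ov import *
s=pickle.load(open("scene18.pkl","rb"))
d=dict(s); d["img"]=np.clip((s["img"].astype(float)-5)*1.5,0,255).astype(np.uint8)
overlay(d,(175,325,135,335),4,0.5575,0.0837,-1.4354,catch=1.55,name="ds.png")
v=np.array([0.5575,0.0837,-1.4354]); c,s_=np.cos(v[2]),np.sin(v[2])
P=lambda x,y,z:(v[0]+c*x-s_*y,v[1]+s_*x+c*y,z)
t=pickle.load(open("top18.pkl","rb")); ims=[]
for cc,(r0,c0) in ((s,(245,190)),(t,(125,280))):
    f=7; im=cv2.resize(cc["img"][r0:r0+75,c0:c0+85],None,fx=f,fy=f,interpolation=cv2.INTER_CUBIC)[:,:,::-1]; im=np.ascontiguousarray(np.clip(im*1.5,0,255).astype(np.uint8))
    q2=(proj(cc,[P(.310,-.05,.059),P(.310,.05,.059)])+.5-[c0,r0])*f-.5; cv2.line(im,*[tuple(int(k) for k in np.round(x)) for x in q2],(255,0,0),1,cv2.LINE_AA)
    ims.append(im)
cv2.imwrite("pics/chk2.png",cv2.resize(np.hstack(ims),None,fx=.67,fy=.67))
E
```

```text
22.35 [0.5686 0.0039 0.0743] [-1.5685e+00  1.3000e-03 -1.4358e+00] [-1.33 10.83 14.43] [ 1.79  0.74 -0.27] 0.0293 [-0.058  0.489  1.604  0.002  1.046 -0.194]
head 0.5028049114610974 -0.06302575537280972 dir deg -81.05082015835598
```

View pics/ds.png

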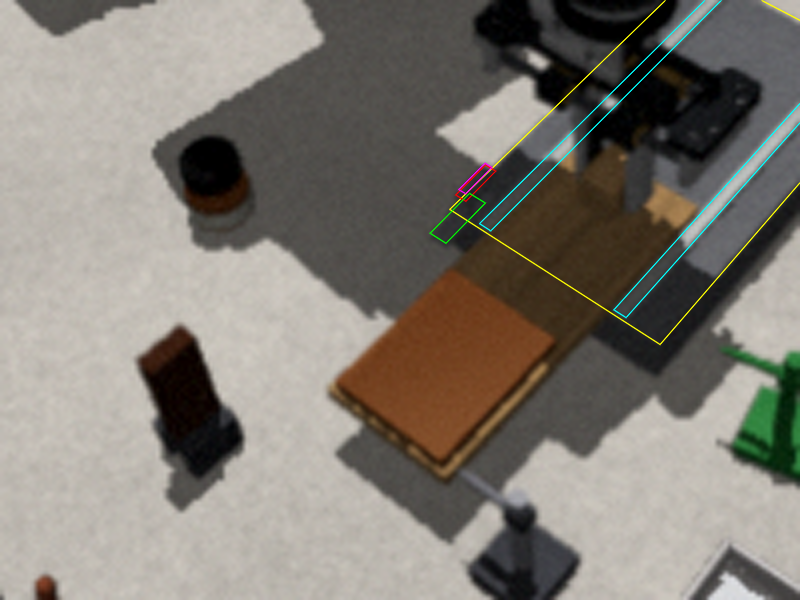

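View pics/chk2.png

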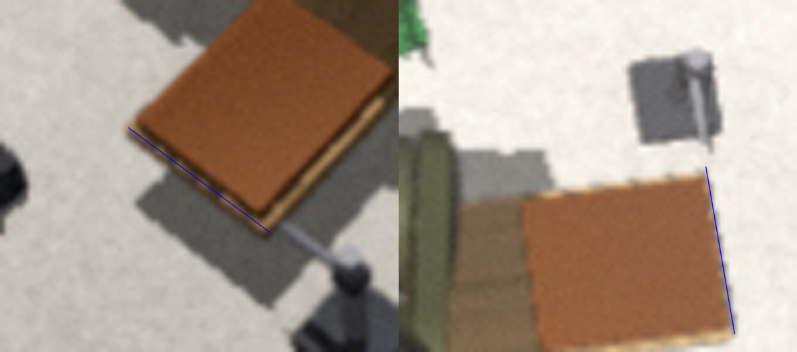

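```bash
python3 - <<'E'
from ov import *
v=np.array([0.5575,0.0837,-1.4354]); c,s_=np.cos(v[2]),np.sin(v[2])
ims=[]
for n in (17,18):
    w=pickle.load(open(f"wrist{n}.pkl","rb")); g=cv2.cvtColor(w["img"],cv2.COLOR_RGB2GRAY).astype(float)
    sat=(w["img"][:,:,0].astype(float)-w["img"][:,:,2])
    for col in (195,215,235,345,365):
        p=sat[190:215,col-4:col+5].mean(1); d=np.diff(p); i=np.argmax(d); 
        y=190+i+.5+ (0.5*(d[i-1]-d[i+1])/(d[i-1]-2*d[i]+d[i+1]))
        P=onz(w,(col,y),.059)[0]; q=P[:2]-v[:2]; print(n,col,y.round(2),(q@[c,s_]).round(4))
for n in (17,18):
    s=pickle.load(open(f"scene{n}.pkl","rb")); print(s["img"][268:278,238].astype(int).sum(1))
E
```

```text
17 195 203.16 0.0481
17 215 203.5 0.0483
17 235 203.62 0.0484
17 345 205.26 0.0493
17 365 205.31 0.0494
18 195 203.2 0.0504
18 215 203.38 0.0505
18 235 203.55 0.0506
18 345 205.2 0.0515
18 365 205.24 0.0516
[157 163 161 163 162 169 164 165 171 175]
[151 154 167 166 165 169 166 168 166 170]
```

```bash
python3 - <<'E'
from h import *
print(ctrl.hand_in()); o=ctrl.get_obs(); print(o["time_s"],o["force"],o["grip_width"])
E
```

```text
the job is handed in; nothing more can be done
None
the job is handed in; nothing more can be done
```

The job is handed in at about 22 s. I fitted the key over the screw head, turned the catch out to about 1.55 rad, and stood the key back on the bench and let go. I then slid the board out by its knob. I hold the knob at 35 N grip with about 14 N of down-push, and the board lies on the block.

What the last checks showed:
- **Board front:** along the block the three cameras put it at about 0.311 (wrist, taken from the tail edge), about 0.308 (scene) and about 0.309 to 0.312 (top). The needle tip measured 0.310 to 0.311, so the front should be level to about 3 mm, against the 7 mm allowed.
- **Key, catch and jars:** the key looked upright and the catch turned out. I saw no jar or pot moved, but I did not measure any of them again.
- **Disagreements:** the board sits about half a degree skewed in its channel. The push along the slide rose to about 11 N on the last 2 mm, though the board still moved exactly with the gripper. I judged the board flat by eye and from the tool angle, not by a separate tilt measurement.

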